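Clear the wet grinder for washing

ROBOT

A 7-joint arm with a two-finger parallel gripper is mounted at the origin on the work surface. World frame = base frame: x ahead of the robot, y to its left, z up, the work surface at z = 0. Lengths are in m, angles in degrees, forces in N, time in s.
With the tool pointing down it reaches from about 0.425 to 0.925 m from the base axis. Payload 6.8 kg.
Tool frame: the origin (TCP) lies on the centre line of the jaws, within the pads' length; the fingertips stand 19 mm ahead of it and the grasp point (between the pads) is the TCP (finger_overhang is the distance from the TCP to the fingertips, in m); y points along the fingers, x is the direction in which the jaws open and shut, and the axes are right-handed (so a half turn about y gives the same grasp; the last joint's range is limited). The gripper opens to 88 mm and grips with 3 to 60 N. Pads are 20 mm wide; open, the fingers measure 115 mm over their backs; the gripper's body (75 mm by 178 mm) begins 61 mm behind the grasp point.
Start: joints at [-6.194, 27.33, 1.283, 89.118, -0.659, 63.558, -4.761], TCP at [0.675, 0, 0.242] pointing down, gripper open.
Joint ranges: [-169.35, 169.35], [-19.33, 120.38], [-80.79, 83.38], [13.8, 139.57], [-78.32, 258.32], [9.67, 109.79], [-169.56, 169.56]. Speed limits (degrees/s): [136.94, 136.94, 180, 180, 180, 180, 180].

INTERFACE

Orientations are given as a 3x3 rotation matrix whose columns are the frame's x, y, z axes.
In Python, from plant import * gives the robot as it stands. The module is installed in compiled form; this text tells all that it offers.
- The arm moves only by the tool carry_out, never from a script. Its argument "moves" is a list of rows, each a list of 2 entries, a list of its own where there are three numbers: the shift along the tool's x, y, z as a fraction of full scale, then the turn, a rotation vector about the tool's x, y, z as a fraction of full scale. In form: [[[x, y, z], [ax, ay, az]], ...]. A call has 1 to 12 rows; each row is the pose to reach, as a shift and turn from the pose measured when the call began, along the tool's axes at that moment; what a row does not reach only later rows make up. Full scale, the value 1, is 0.2 m for a shift and 90 degrees for a turn. A row lasts 1/12 s, in which the tool goes at most 41.7 mm and 7.16 degrees, less where a joint would pass 70% of its speed; a pose out of reach is approached as far as the arm can. A call with a number of a shift or a turn outside -1 to 1 is refused whole. A call with a gripper value outside its range is refused whole. "fingers" is the closure, from 0 (fully open) to 1 (shut), set as the call begins (left out, the last holds). The fingers move at their own pace and stop on an object; "newtons" is the grip in N (left out, the last holds). Time passes only in rows, so rows that repeat a pose let the fingers close. It gives the time, the measured TCP pose, the force and the opening at its end, in the units of the state.
- observe(): the state, without advancing time (a new reading comes with each control period).
- camera(name): name is "scene" or "side" or "wrist"; returns a dict with "image" (420x560x3 uint8, red, green, blue), "fx", "fy", "cx", "cy" (pixels), "k1" (the pictures are not rectified: a ray, as slopes to the right and down, at radius r is drawn at 1 + k1 r^2 times it, then the intrinsics apply), "pose" (4x4, takes a point from camera to world coordinates); the wrist camera has in their place "hand_eye" (4x4, takes a point from camera to tool coordinates, whose origin is the TCP and whose axes are the tool frame's). Camera axes: x right, y up, looking along -z (the intrinsics and any distortion apply to the point x, -y, -z); pixel columns grow to the right and rows downward; lengths in m; the calibration is good to about 2 mm. A picture is of the moment at which its call begins: read the wrist's pose just before it. There is no depth.
- close_job(): hands the job in, once; it reports no verdict.
Trained networks look in a picture, given as the dict that the camera call returned (one of the last four; its "shot" number tells which), for a name from the list of things; names that differ only in an ending like _2 or _b are one class to them, and where a whole thing is asked for, a point or a joint stands for the part that bears it (a point fixed in the world has none). Each returns a list of dicts, best first, with "confidence" (0 to 1); they miss things now and then, are a little off and sometimes report something else, mostly with a low value. They report only what shows in the picture. A call takes as long as a camera call. They do not tell look-alikes from the thing itself.
- boxes_of(picture, thing): "rect" ([left, top, right, bottom] in pixels, round what is visible of it).
- pinpoint(picture, thing): "xy" ([column, row] in pixels: a listed point, or the origin of a listed thing).
The state is a dict: "clock": time; "joint_pos": joint angles; "qvel": joint speeds; "joint_efforts": joint torques, N m; "ee_pos": TCP position; "orientation": TCP orientation; "force": force on the tool from outside, world axes, zero at the start; "wrist_torque": the same for the moment, N m; "opening": finger opening in m.
Only numpy, scipy, OpenCV 4.12 (cv2) and the standard library are available. Lean on these libraries where they do the work, as an engineer would, in place of code of your own. Each camera call takes 0.05 s, during which the arm holds its last target.

TASK

Get the knife grinder's wet gear ready for washing. Flip the grinder's cam lever open, lift the stone's axle over the lip and lower it down out of the open slots, and stand the stone upright in the narrow plywood rack; once it stands there, swing the lever fully shut again. Before, between or after these steps, stand every steel dipping pot upright in the grey wash tray (the handles are there to lift them by); never let the stone fall over on its flat side, and leave the whetstone, oil bottle and brush alone.

Things in the scene. Friction and masses are not known exactly. Their poses are not given: they have to be found in the camera images.
- stone_mid (a point): Centre of the round grey stone: 150 mm diameter, 24 mm thick, about 0.6 kg, on a steel axle 14 mm thick, 114 mm long, with 26 mm thick collars out to 36 mm either side of the middle. y axis along the axle; it can spin about it. It starts upright, seated in the grinder; the rim's top stands free above the side plates and can be pinched across the flat faces.
- seat (a point): Centre of the seated axle, 160 mm above the bench, midway between the grinder's two side plates (38 to 46 mm either side; top 33 mm above this point). x to the grinder's back (motor), y along the axle, z up. The axle rests in a flat pocket 19 mm long, behind a lip 5 mm high lying 9 to 19 mm in front (-x). A roof over pocket and slot lets it rise 14 mm at most.
- slot_top (a point): Axle centre when lifted clear of the lip and moved forward to the middle of the down-slot: 31 mm in front of the seat, 9 mm above it; axes as seat. From here the slot, 24 mm wide along x, leads straight down and is open at the bottom. In front of it a horn hangs from the roof, 43 to 55 mm in front of the seat, down to 32 mm below the seat.
- slot_exit (a point): Axle centre when lowered out of the slot: 31 mm in front of the seat, 50 mm below it; axes as seat. From here the axle passes under the horns straight forward (-x); 130 mm on, the stone is clear of the grinder. Base plate under it all: 15 mm thick, from 70 mm in front of the seat to 180 mm behind; motor 80 to 170 mm behind, top 137 mm above the bench.
- lever (a joint): Cam lever outside the grinder's +y side plate, turning about y. 0 = shut: handle leans 45 degrees forward and up, its cam hangs in front of the axle and locks it in. Grows to 1.8 rad as the handle is flipped up and over to the back; past 1.4 it is open, slot clear. Stiff by friction (0.15 N m): stays where it is left.
- lever_ball (a point): Centre of the black ball knob, 26 mm diameter, at the end of the cam lever's handle (rod 9 mm thick), 85 mm from the lever's turning axis and 66 mm to the +y side of the grinder's middle; turns with the lever. Shut, the top of the ball stands 260 mm above the bench (the tallest part here), so carry things over or round it.
- lever_pivot (a point): Point on the cam lever's turning axis abreast of the ball knob, 16 mm in front (-x) of the seat and 27 mm above it; the axis runs along the grinder's y. A growing joint value carries the ball from the front over the top to the back (+x). This point turns with the lever.
- rack_in (a point): Centre of the inner floor (6 mm above the bench) of the plywood stone rack, a narrow open trough fixed on the bench: inside 158 mm long (x), 38 mm wide (y), walls 6 mm thick, top edge 55 mm above the bench. The stone stands in it on its rim, flat faces along the long walls, axle across above them; its centre is then 75 mm above this point.
- tray_in (a point): Centre of the inner floor (5 mm above the bench) of the grey plastic wash tray, fixed on the bench: inside 250 mm (x) by 240 mm (y), walls 5 mm thick, top edge 25 mm above the bench.
- whetstone_mid (a point): Bystander: flat two-layer whetstone, 180 x 60 x 28 mm, lying on the bench; point at its centre.
- oil_mid (a point): Bystander: amber oil bottle, 56 mm diameter, 150 mm high; point half-way up.
- brush_mid (a point): Bystander: hand brush, 180 mm long, lying on the bench; point near its middle.
- pot1_mid (a point): Steel dipping pot (one of up to four, may be absent): open pail, 64 mm across the rim, 60 mm high, 0.2 kg; point on its axis half-way up, 30 mm above its underside; z up. A stiff bail handle (round bar 9 mm thick) stands over it in its y-z plane: the level top bar runs 40 mm along y, centred, its centre line 76 mm above this point.
- pot2_mid (a point): Steel dipping pot (one of up to four, may be absent): open pail, 64 mm across the rim, 60 mm high, 0.2 kg; point on its axis half-way up, 30 mm above its underside; z up. A stiff bail handle (round bar 9 mm thick) stands over it in its y-z plane: the level top bar runs 40 mm along y, centred, its centre line 76 mm above this point.
- pot3_mid (a point): Steel dipping pot (one of up to four, may be absent): open pail, 64 mm across the rim, 60 mm high, 0.2 kg; point on its axis half-way up, 30 mm above its underside; z up. A stiff bail handle (round bar 9 mm thick) stands over it in its y-z plane: the level top bar runs 40 mm along y, centred, its centre line 76 mm above this point.
- pot4_mid (a point): Steel dipping pot (one of up to four, may be absent): open pail, 64 mm across the rim, 60 mm high, 0.2 kg; point on its axis half-way up, 30 mm above its underside; z up. A stiff bail handle (round bar 9 mm thick) stands over it in its y-z plane: the level top bar runs 40 mm along y, centred, its centre line 76 mm above this point.
Not all that is in view belongs to the job. There is more than one size of the part that bears stone_mid; the job needs the middle-sized. What is shaped like the part that bears pot4_mid but purple is not meant.

How it is judged:
By the outcome, as a careful person would: the job done as asked, in the order asked, and still so for the second after the job is handed in, with the robot touching nothing.
Of pot1, pot2, pot3, pot4 only 2 to 4 are there at a start; the rules pass over those that are not, and their reading is None.
At some moment in a run one of pot1, pot2, pot3, pot4 may be knocked a few centimetres aside while the robot is not near it.
It also fails if it takes over 210 s, if anything falls off the work surface, if the arm or the gripper's body presses on something with over 40 N, if the wrist force passes 120 N, or if a joint passes its speed limit or range.

## Working session

There is one attempt and no reset: what is moved stays moved. The work goes in short steps, Python scripts to look and compute and a tool call to move; the robot and the scene stay as the last step left them, time stands still between calls to the robot, and variables do not carry over. Pictures are saved under pics/ and viewed, and the job is handed in when it is done.

Besides the shell and the picture viewer there is one more tool, called after "Request:" as a command line: name --argument value ..., lists and objects as JSON in quotes. carry_out: Moves the arm, as the interface text tells. Its arguments: {"type":"object","properties":{"moves":{"type":"array"},"fingers":{"type":"number"},"newtons":{"type":"number"}},"required":["moves"]}

```bash
mkdir -p pics
cat > h.py <<'E'
from plant import *
import numpy as np, cv2
def save(p,n):
    cv2.imwrite('pics/%s.png'%n, cv2.cvtColor(p['image'],cv2.COLOR_RGB2BGR))
def campose(p,st=None):
    if 'pose' in p: return np.array(p['pose'])
    T=np.eye(4);T[:3,:3]=np.array(st['orientation']);T[:3,3]=st['ee_pos']
    return T@np.array(p['hand_eye'])
def ray(p,xy,st=None):
    T=campose(p,st)
    u=(xy[0]-p['cx'])/p['fx'];v=(xy[1]-p['cy'])/p['fy']
    rd=np.hypot(u,v);r=rd
    for _ in range(30): r=rd/(1+p['k1']*r*r)
    s=r/rd if rd>0 else 1
    d=T[:3,:3]@np.array([u*s,-v*s,-1.]);return T[:3,3],d/np.linalg.norm(d)
def onz(p,xy,z,st=None):
    o,d=ray(p,xy,st);return o+d*(z-o[2])/d[2]
def proj(p,X,st=None):
    T=np.linalg.inv(campose(p,st));c=T[:3,:3]@np.array(X)+T[:3,3]
    u=c[0]/-c[2];v=-c[1]/-c[2];k=1+p['k1']*(u*u+v*v)
    return np.array([p['cx']+p['fx']*u*k,p['cy']+p['fy']*v*k])
def tri(rs):
    A=np.zeros((3,3));b=np.zeros(3)
    for o,d in rs:
        M=np.eye(3)-np.outer(d,d);A+=M;b+=M@o
    X=np.linalg.solve(A,b)
    return X,[np.linalg.norm((np.eye(3)-np.outer(d,d))@(X-o)) for o,d in rs]
THINGS="stone_mid seat slot_top slot_exit lever lever_ball lever_pivot rack_in tray_in whetstone_mid oil_mid brush_mid pot1_mid pot2_mid pot3_mid pot4_mid".split()
E
python3 - <<'E'
from h import *
np.set_printoptions(precision=3,suppress=True)
s=observe();print(s)
for n in ['scene','side','wrist']:
    p=camera(n);save(p,n+'0')
    print(n,p['fx'],p['fy'],p['cx'],p['cy'],p['k1'],np.array(p.get('pose',p.get('hand_eye'))))
    for t in THINGS:
        if t=='lever':continue
        try: print(t,[(np.round(d['xy'],1).tolist(),round(d['confidence'],2)) for d in pinpoint(p,t)])
        except Exception as e: print(t,e)
E
```

```text
{'clock': 0.0, 'joint_pos': array([-6.191, 27.376,  1.281, 89.177, -0.661, 63.559, -4.759]), 'qvel': array([-0.025, -0.074, -0.071, -0.036,  0.009,  0.045,  0.016]), 'joint_efforts': array([ -0.001, -58.285,   1.534, -27.261,  -0.054,   0.017,   0.   ]), 'ee_pos': array([ 0.674, -0.   ,  0.241]), 'orientation': array([[ 1.   , -0.002,  0.   ],
       [-0.   , -0.   ,  1.   ],
       [-0.002, -1.   , -0.   ]]), 'force': array([ 0.515,  0.194, -0.352]), 'wrist_torque': array([-0.01 , -0.032,  0.025]), 'opening': 0.08778974210530449}
scene 453.1274194661451 453.1274194661451 273.40322662706376 206.86408552196903 0.05203878273363731 [[-0.365 -0.55   0.752  1.596]
 [ 0.931 -0.224  0.288  0.326]
 [ 0.01   0.805  0.593  0.996]
 [ 0.     0.     0.     1.   ]]
stone_mid [([360.1, 208.7], 0.88), ([123.6, 197.5], 0.65), ([278.5, 218.4], 0.55)]
seat [([280.9, 217.6], 0.61)]
slot_top [([280.0, 210.9], 0.74), ([218.7, 216.4], 0.49)]
slot_exit [([279.3, 227.6], 0.84)]
lever_ball [([304.7, 213.3], 0.71), ([302.3, 182.9], 0.62), ([347.5, 250.4], 0.33)]
lever_pivot [([302.6, 210.3], 0.62), ([423.3, 28
[... 955 characters left out ...]
il_mid [([247.0, 197.8], 0.37)]
brush_mid [([282.9, 192.0], 0.54), ([273.5, 214.5], 0.31)]
pot1_mid []
pot2_mid []
pot3_mid [([179.5, 330.0], 0.7)]
pot4_mid [([259.6, 354.4], 0.9), ([226.4, 326.2], 0.66)]
wrist 301.3860191689494 301.3860191689494 281.011535787457 208.66212430329995 -0.05100248663747742 [[ 1.    -0.     0.     0.   ]
 [ 0.     0.254 -0.967 -0.143]
 [ 0.     0.967  0.254  0.07 ]
 [ 0.     0.     0.     1.   ]]
stone_mid [([356.5, 336.6], 0.57)]
seat []
slot_top []
slot_exit []
lever_ball []
lever_pivot [([114.5, 210.6], 0.6)]
rack_in [([119.4, 59.1], 0.83)]
tray_in []
whetstone_mid []
oil_mid [([357.8, 336.4], 0.82)]
brush_mid []
pot1_mid []
pot2_mid []
pot3_mid []
pot4_mid []
```

View pics/scene0.png

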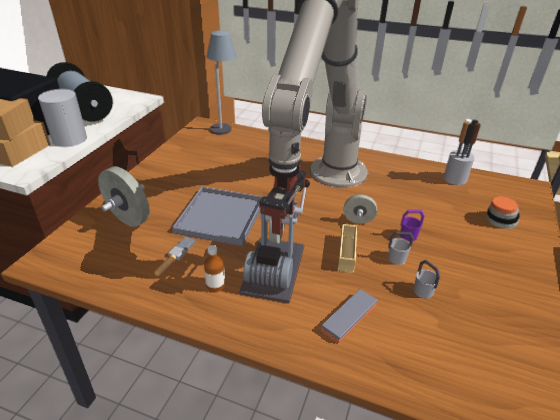

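View pics/side0.png

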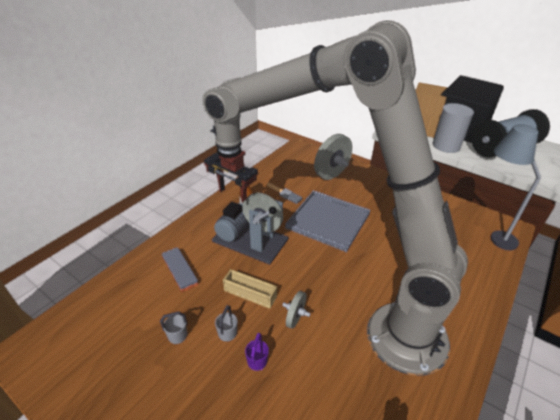

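View pics/wrist0.png

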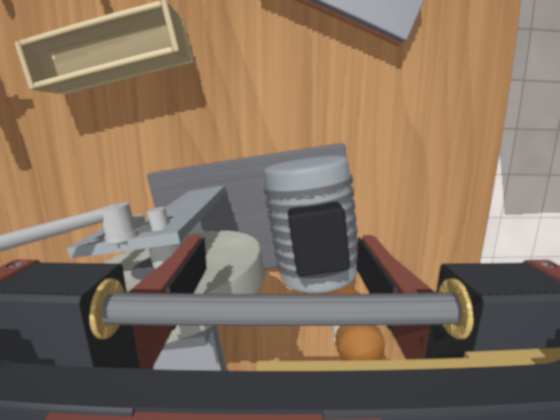

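Request:
carry_out --moves '[[[0, -0.2, 0], [0, 0, 0]], [[0, -0.4, 0], [0, 0, 0]], [[0, -0.6, 0], [0, 0, 0]], [[0, -0.8, 0], [0, 0, 0]], [[0, -1, -0.2], [0, 0, 0]], [[0, -1, -0.4], [0, 0, 0]], [[0, -1, -0.6], [0, 0, 0]], [[0, -1, -0.8], [0, 0, 0]], [[0, -1, -1], [0, 0, 0]], [[0, -1, -1], [0, 0, 0]], [[0, -1, -1], [0, 0, 0]]]'

```text
clock: 3.32
ee_pos: [0.674, -0.2047, 0.4413]
orientation: [[1.0, -0.001, 0.007], [-0.007, -0.002, 1.0], [-0.001, -1.0, -0.002]]
force: [-0.8, 0.5, -0.5]
opening: 0.0881
```

```bash
cat > look.py <<'E'
from h import *
import sys
np.set_printoptions(precision=3,suppress=True)
tag=sys.argv[1];cams=sys.argv[2].split(',')
things=sys.argv[3].split(',') if len(sys.argv)>3 else [t for t in THINGS if t!='lever']
s=observe();print(s['clock'],s['ee_pos'],s['force'])
for n in cams:
    p=camera(n);save(p,n+tag)
    for t in things:
        for d in pinpoint(p,t):
            if d['confidence']>.3: 
                print(n,t,np.round(d['xy'],1).tolist(),round(d['confidence'],2),
              'z0',onz(p,d['xy'],0,s)[:2],'z.03',onz(p,d['xy'],.03,s)[:2],'z.16',onz(p,d['xy'],.16,s)[:2])
E
python3 look.py 1 scene,side,wrist
```

```text
3.3167 [ 0.674 -0.205  0.441] [-0.828  0.512 -0.542]
scene stone_mid [119.3, 198.1] 0.91 z0 [ 0.501 -0.715] z.03 [ 0.534 -0.683] z.16 [ 0.677 -0.548]
scene stone_mid [277.5, 218.4] 0.89 z0 [ 0.393 -0.119] z.03 [ 0.43  -0.105] z.16 [ 0.587 -0.047]
scene stone_mid [357.8, 208.4] 0.86 z0 [0.225 0.135] z.03 [0.267 0.14 ] z.16 [0.446 0.165]
scene seat [282.5, 215.5] 0.56 z0 [ 0.371 -0.108] z.03 [ 0.408 -0.095] z.16 [ 0.567 -0.038]
scene slot_top [278.6, 209.4] 0.87 z0 [ 0.342 -0.134] z.03 [ 0.379 -0.12 ] z.16 [ 0.543 -0.06 ]
scene slot_exit [279.4, 227.5] 0.85 z0 [ 0.439 -0.094] z.03 [ 0.474 -0.081] z.16 [ 0.625 -0.027]
scene lever_ball [303.0, 182.1] 0.45 z0 [ 0.134 -0.109] z.03 [ 0.178 -0.096] z.16 [ 0.369 -0.039]
scene rack_in [347.6, 250.4] 0.87 z0 [0.466 0.156] z.03 [0.5   0.161] z.16 [0.648 0.183]
scene tray_in [220.4, 215.5] 0.88 z0 [ 0.455 -0.315] z.03 [ 0.489 -0.296] z.16 [ 0.638 -0.212]
scene whetstone_mid [347.5, 312.1] 0.88 z0 [0.72  0.218] z.03 [0.747 0.221] z.16 [0.861 0.235]
scene oil_mid [212.8, 271.9] 0.7 z0 [ 0.72  -0.208] z.03 [ 0.747 -0.192] z.16 [ 0.861 -0.122]
scene 
[... 2276 characters left out ...]
 0.562 -0.029] z.16 [ 0.588 -0.054]
wrist stone_mid [248.3, 378.3] 0.81 z0 [ 0.592 -0.71 ] z.03 [ 0.596 -0.681] z.16 [ 0.615 -0.553]
wrist slot_exit [197.4, 74.8] 0.68 z0 [ 0.523 -0.036] z.03 [ 0.531 -0.041] z.16 [ 0.565 -0.063]
wrist lever_pivot [182.8, 4.7] 0.63 z0 [0.504 0.081] z.03 [0.513 0.07 ] z.16 [0.551 0.022]
wrist rack_in [211.3, 67.8] 0.71 z0 [ 0.549 -0.024] z.03 [ 0.556 -0.03 ] z.16 [ 0.584 -0.055]
wrist tray_in [175.1, 224.2] 0.93 z0 [ 0.456 -0.32 ] z.03 [ 0.467 -0.311] z.16 [ 0.516 -0.269]
wrist oil_mid [338.0, 158.7] 0.55 z0 [ 0.784 -0.19 ] z.03 [ 0.778 -0.187] z.16 [ 0.754 -0.175]
wrist brush_mid [297.2, 237.1] 0.85 z0 [ 0.706 -0.35 ] z.03 [ 0.705 -0.339] z.16 [ 0.698 -0.291]
```

View pics/wrist1.png

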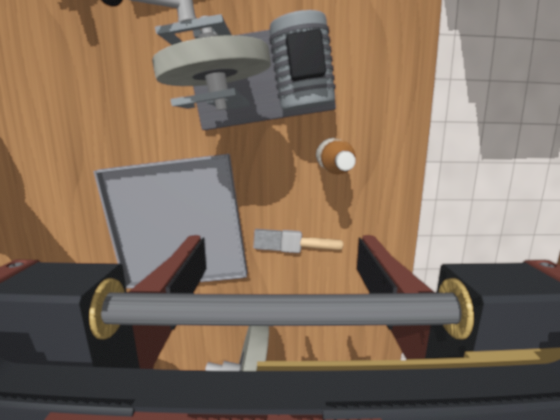

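Run:
```python
import cv2
a=cv2.imread('pics/scene1.png')[150:330,190:460];b=cv2.imread('pics/side1.png')[160:380,150:380]
cv2.imwrite('pics/sc1z.png',cv2.resize(a,None,fx=2.9,fy=2.9,interpolation=3));cv2.imwrite('pics/si1z.png',cv2.resize(b,None,fx=2.7,fy=2.7,interpolation=3))
```

```text
(no output)
```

View pics/sc1z.png

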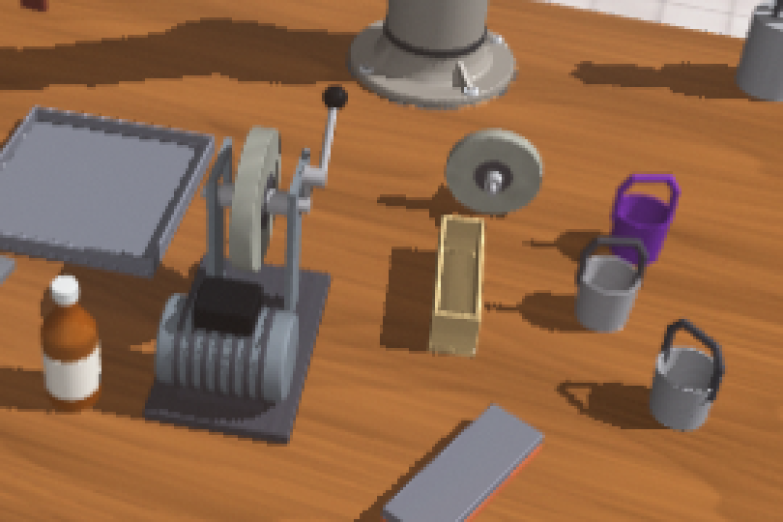

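View pics/si1z.png

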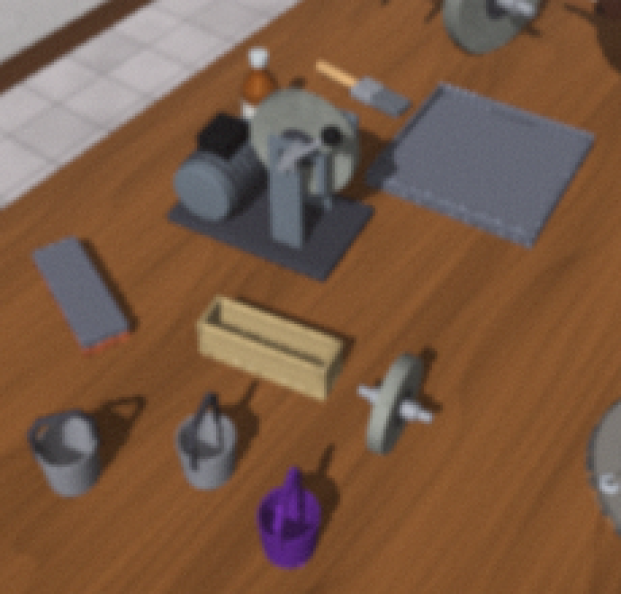

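Request:
carry_out --moves '[[[-0.2, 0, 0.2], [0, 0, 0]], [[-0.4, 0, 0.4], [0, 0, 0]], [[-0.55, 0, 0.55], [0, 0, 0]], [[-0.55, 0, 0.6], [0, 0, 0]], [[-0.55, 0, 0.6], [0, 0, 0]], [[-0.55, 0, 0.6], [0, 0, 0]]]'

```text
clock: 6.22
ee_pos: [0.5644, -0.078, 0.4427]
orientation: [[1.0, 0.002, -0.004], [0.004, 0.0, 1.0], [0.002, -1.0, 0.0]]
force: [0.8, -1.1, 0.8]
opening: 0.088
```

```bash
python3 look.py 2 wrist
```

```text
6.2167 [ 0.564 -0.078  0.443] [ 0.818 -1.11   0.774]
wrist stone_mid [119.7, 26.7] 0.96 z0 [0.276 0.174] z.03 [0.291 0.165] z.16 [0.355 0.124]
wrist stone_mid [294.7, 159.1] 0.6 z0 [ 0.592 -0.062] z.03 [ 0.59 -0.06] z.16 [ 0.584 -0.048]
wrist seat [296.1, 160.7] 0.94 z0 [ 0.595 -0.066] z.03 [ 0.593 -0.063] z.16 [ 0.586 -0.05 ]
wrist slot_top [273.8, 161.7] 0.56 z0 [ 0.551 -0.068] z.03 [ 0.552 -0.065] z.16 [ 0.555 -0.051]
wrist slot_exit [272.7, 156.5] 0.87 z0 [ 0.549 -0.058] z.03 [ 0.55  -0.055] z.16 [ 0.553 -0.044]
wrist lever_ball [223.1, 117.3] 0.72 z0 [0.457 0.015] z.03 [0.462 0.014] z.16 [0.486 0.009]
wrist lever_pivot [277.2, 107.0] 0.95 z0 [0.558 0.034] z.03 [0.558 0.032] z.16 [0.56  0.022]
wrist lever_pivot [272.6, 159.7] 0.74 z0 [ 0.549 -0.064] z.03 [ 0.55  -0.061] z.16 [ 0.553 -0.049]
wrist rack_in [238.4, 37.1] 0.9 z0 [0.489 0.153] z.03 [0.493 0.145] z.16 [0.509 0.109]
wrist tray_in [232.2, 277.0] 0.57 z0 [ 0.462 -0.313] z.03 [ 0.467 -0.298] z.16 [ 0.49 -0.23]
wrist oil_mid [395.8, 224.5] 0.6 z0 [ 0.802 -0.194] z.03 [ 0.79  -0.185] z.16 [ 0.737 -0.143]
wrist oil_mid [238.7, 36.9] 0.47 z0 [0.489 0.154] z.03 [0.493 0.145] z.16 [0.51 0.11]
wrist brush_mid [347.9, 293.5] 0.95 z0 [ 0.713 -0.353] z.03 [ 0.705 -0.335] z.16 [ 0.672 -0.259]
```

View pics/wrist2.png

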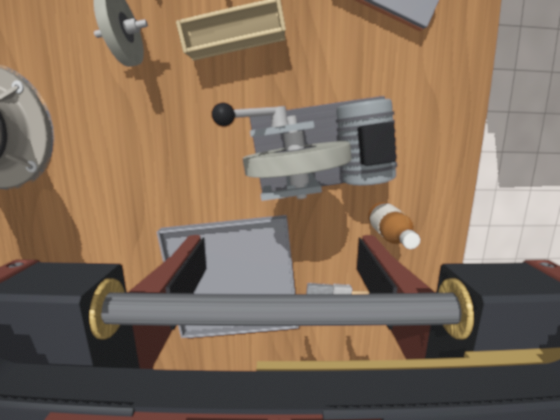

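Run:
```python
import cv2
a=cv2.imread('pics/wrist2.png')
cv2.imwrite('pics/w2a.png',cv2.resize(a[80:210,200:400],None,fx=4,fy=4,interpolation=3))
cv2.imwrite('pics/w2b.png',cv2.resize(a[0:70,160:300],None,fx=5.5,fy=5.5,interpolation=3))
```

```text
(no output)
```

View pics/w2a.png

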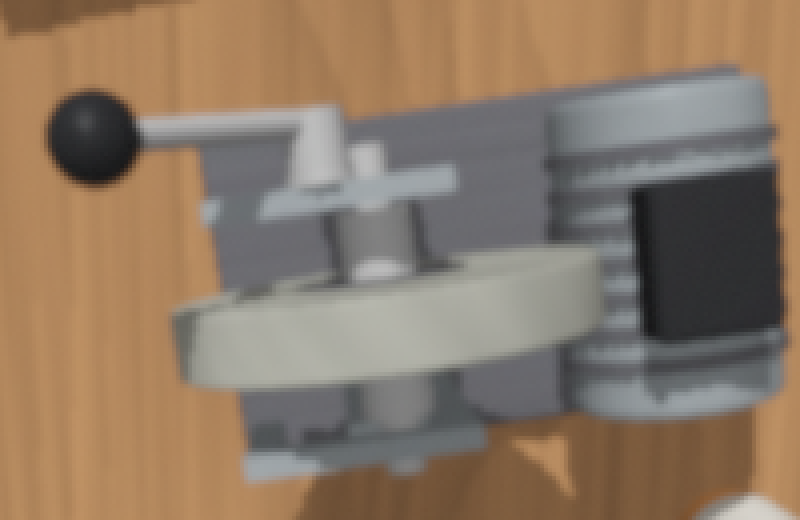

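View pics/w2b.png

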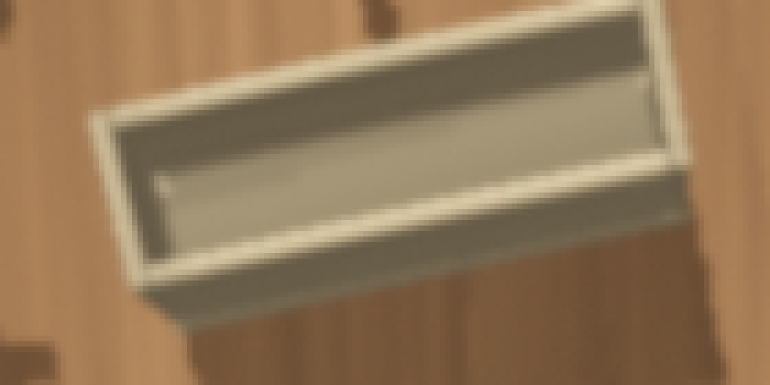

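```bash
cat > fit.py <<'E'
from h import *
from scipy.optimize import least_squares
import pickle
np.set_printoptions(precision=4,suppress=True)
img=cv2.imread('pics/wrist2.png')
s=dict(ee_pos=[0.5644,-0.078,0.4427],orientation=[[1,.002,-.004],[.004,0,1],[.002,-1,0]])
p=camera('wrist')  # intrinsics only
def W(q,L,z0=.16):
    c,s_=np.cos(q[2]),np.sin(q[2]);return np.array([q[0]+c*L[0]-s_*L[1],q[1]+s_*L[0]+c*L[1],z0+L[2]])
z=lambda a,b:np.array([200+a/4,80+b/4])
obs=[((-.0761,.066,.0871),z(93,137)),((0,.057,0),z(367,143)),((0,-.057,0),z(408,472)),((.18,None,-.145),None)]
obs=[o for o in obs if o[1] is not None]
def f(q): return np.concatenate([proj(p,W(q,L),s)-o for L,o in obs])
r=least_squares(f,[.585,-.045,.1]);q=r.x;print('grinder',q,np.degrees(q[2]),r.fun)
big=cv2.resize(img[80:210,200:400],None,fx=4,fy=4,interpolation=3)
def dl(P,col):
    pts=np.array([(proj(p,W(q,L),s)-[200,80])*4 for L in P]).round().astype(int);cv2.polylines(big,[pts],False,col,1)
t=np.linspace(0,2*np.pi,60)
for y in(-.012,.012): dl([(.075*np.cos(a),y,.075*np.sin(a)) for a in t],(0,0,255))
for y in(-.046,-.038,.038,.046): dl([(-.055,y,.033),(.03,y,.033)],(0,255,0))
dl([(-.07,-.07,-.145),(-.07,.07,-.145),(.18,.07,-.145)],(255,0,0))
dl([(-.016,.066,.027),(-.0761,.066,.0871)],(0,255,255))
cv2.imwrite('pics/fitg.png',big)
zr=lambda a,b:np.array([160+a/5.5,b/5.5])
# rack outer top corners .170 x .050, z .055
R=[((-.085,.025),zr(90,112)),((-.085,-.025),zr(130,285)),((.085,-.025),zr(690,160)),((.085,.025),zr(662,0))]
fr=lambda q:np.concatenate([proj(p,W(q,(*L,.055),0),s)-o for L,o in R])
r=least_squares(fr,[.47,.15,.2]);print('rack',r.x,np.degrees(r.x[2]),r.fun)
E
python3 fit.py
```

```text
grinder [ 0.5874 -0.0462  0.1426] 8.17255626961392 [ 0.3005  0.1012 -0.1839  0.4569 -0.2051 -0.6822]
rack [0.4845 0.1558 0.1851] 10.606752412358237 [-0.3638 -0.4492 -0.2241  0.6605  0.5557  2.1741  0.0201 -2.2682]
```

View pics/fitg.png

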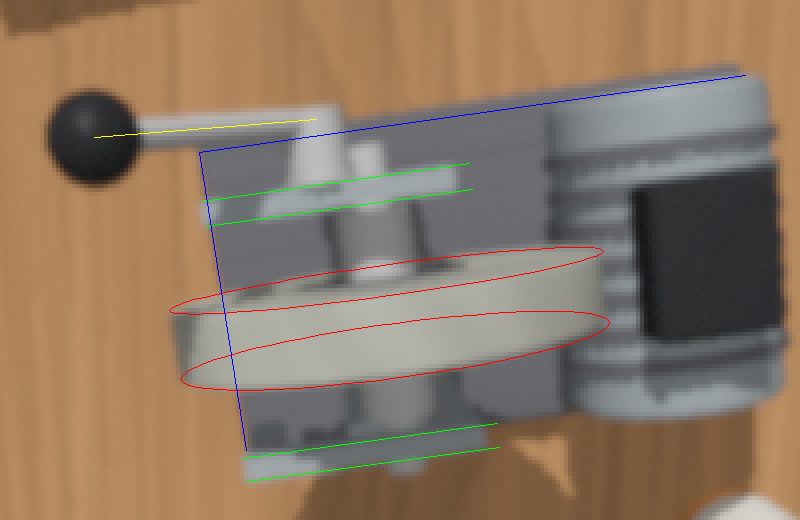

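```bash
cat > b.py <<'E'
from h import *
np.set_printoptions(precision=4,suppress=True)
w=camera('wrist');s=observe()
sc=camera('scene');sd=camera('side')
def dark(p,c,r=10):
    g=p['image'].max(2).astype(int);x0,y0=int(c[0])-r,int(c[1])-r
    m=(g[y0:y0+2*r,x0:x0+2*r]<50);ys,xs=np.nonzero(m);return np.array([x0+xs.mean(),y0+ys.mean()]),m.sum()
obs=[(w,(223.3,114.3),14),(sc,(305.5,183.4),7),(sd,(272.6,210),6)]
rs=[]
for p,c,r in obs:
    a,n=dark(p,c,r);print(a,n);rs.append(ray(p,a,s))
print('ball',tri(rs));print(tri(rs[:2])[0],tri(rs[1:])[0],[o+d*(.247-o[2])/d[2] for o,d in rs])
E
python3 b.py
python3 - <<'E'
import sys; sys.path.insert(0,'.')
from h import *
q=[.5874,-.0462,.1426];c,s=np.cos(q[2]),np.sin(q[2]);print(q[0]-c*.0761-s*.066,q[1]-s*.0761+c*.066)
E
```

```text
[223.2157 114.5765] 255
[304.4375 183.4688] 32
[272.5758 210.3636] 33
ball (array([0.5007, 0.0056, 0.2449]), [np.float64(0.0020833566484830994), np.float64(0.0013071214841194662), np.float64(0.0015487148823671074)])
[0.5033 0.0061 0.2481] [0.4991 0.005  0.2448] [array([0.503 , 0.0063, 0.247 ]), array([0.5018, 0.0054, 0.247 ]), array([0.4974, 0.008 , 0.247 ])]
0.5026926920482444 0.008314970233564548
```

Request:
carry_out --moves '[[[-0.03, 0.05, 0.04], [0, 0.079, 0]], [[-0.06, 0.1, 0.08], [0, 0.158, 0]], [[-0.09, 0.15, 0.12], [0, 0.237, 0]], [[-0.12, 0.2, 0.16], [0, 0.316, 0]], [[-0.15, 0.25, 0.2], [0, 0.395, 0]], [[-0.18, 0.3, 0.24], [0, 0.474, 0]], [[-0.21, 0.35, 0.28], [0, 0.553, 0]], [[-0.24, 0.4, 0.32], [0, 0.632, 0]], [[-0.27, 0.45, 0.36], [0, 0.711, 0]], [[-0.3, 0.5, 0.4], [0, 0.79, 0]], [[-0.315, 0.56, 0.4225], [0, 0.87, 0]], [[-0.315, 0.56, 0.4225], [0, 0.909, 0]]]' --fingers 0.3

```text
clock: 8.22
ee_pos: [0.5003, 0.0057, 0.3277]
orientation: [[0.138, -0.003, 0.99], [-0.99, -0.0, 0.138], [-0.0, -1.0, -0.003]]
force: [-0.3, -0.6, 0.6]
opening: 0.0615
```

```bash
cat > st.py <<'E'
from h import *
import sys
np.set_printoptions(precision=4,suppress=True)
s=observe();R=np.array(s['orientation']);print('clock',s['clock'],'ee',s['ee_pos'],'F',s['force'],'T',s['wrist_torque'],'open',s['opening'],'yaw',np.degrees(np.arctan2(R[1,0],R[0,0])),'ydown',R[:,1]);print('j',np.round(s['joint_pos'],1))
if len(sys.argv)>3:
    t=np.array(list(map(float,sys.argv[1:4])));print('shift frac',R.T@(t-s['ee_pos'])/.2)
    yaw=float(sys.argv[4]) if len(sys.argv)>4 else np.degrees(np.arctan2(R[1,0],R[0,0]))
    a=np.radians(yaw);Rt=np.array([[np.cos(a),0,-np.sin(a)],[np.sin(a),0,np.cos(a)],[0,-1,0]])
    print('turn frac',np.degrees(cv2.Rodrigues(R.T@Rt)[0].ravel())/90)
E
python3 st.py 0.5015 0.0065 0.247 -81.8
```

```text
clock 8.2167 ee [0.5003 0.0057 0.3277] F [-0.346  -0.592   0.5947] T [ 0.0824  0.1141 -0.0115] open 0.06152120982425535 yaw -82.06352405407284 ydown [-0.0033 -0.     -1.    ]
j [-11.9   6.3   4.5 106.3  -0.6  67.6 -89.3]
shift frac [-0.0029  0.4033  0.0077]
turn frac [ 0.0021 -0.0029 -0.0003]
```

Request:
carry_out --moves '[[[0, 0.1, 0.008], [0, 0, 0]], [[0, 0.2, 0.008], [0, 0, 0]], [[0, 0.3, 0.008], [0, 0, 0]], [[0, 0.3, 0.008], [0, 0, 0]], [[0, 0.3, 0.008], [0, 0, 0]]]'

```text
clock: 8.63
ee_pos: [0.5013, 0.0059, 0.2674]
orientation: [[0.138, -0.005, 0.99], [-0.99, -0.0, 0.138], [-0.0, -1.0, -0.005]]
force: [1.1, 0.3, 0.8]
opening: 0.0612
```

```bash
python3 st.py 0.5015 0.0065 0.247 -81.8;python3 look.py 3 wrist,side lever_ball
```

```text
clock 8.6333 ee [0.5013 0.0059 0.2674] F [1.0977 0.3053 0.8439] T [0.0545 0.0678 0.0421] open 0.06123748039488891 yaw -82.06191323228443 ydown [-0.0052 -0.0004 -1.    ]
j [-11.7   9.5   4.4 110.8  -0.8  60.1 -89. ]
shift frac [-0.0029  0.1018  0.0022]
turn frac [ 0.0033 -0.0029 -0.0002]
8.6333 [0.501 0.006 0.267] [1.098 0.305 0.844]
wrist lever_ball [278.8, 256.4] 0.9 z0 [ 0.389 -0.005] z.03 [ 0.403 -0.004] z.16 [0.46  0.003]
side lever_ball [270.2, 209.8] 0.54 z0 [ 0.684 -0.227] z.03 [ 0.662 -0.199] z.16 [ 0.568 -0.073]
```

View pics/wrist3.png

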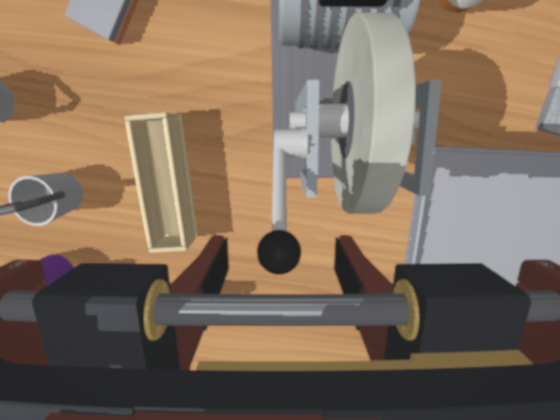

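Request:
carry_out --moves '[[[0, 0.05, 0], [0, 0, 0]], [[0, 0.105, 0], [0, 0, 0]], [[0, 0.105, 0], [0, 0, 0]], [[0, 0.105, 0], [0, 0, 0]]]'

```text
clock: 9.17
ee_pos: [0.5018, 0.0059, 0.2471]
orientation: [[0.138, -0.003, 0.99], [-0.99, 0.0, 0.138], [-0.0, -1.0, -0.003]]
force: [0.7, -0.3, 0.1]
opening: 0.062
```

Request:
carry_out --moves '[[[0, 0, 0], [0, 0, 0]], [[0, 0, 0], [0, 0, 0]], [[0, 0, 0], [0, 0, 0]], [[0, 0, 0], [0, 0, 0]], [[0, 0, 0], [0, 0, 0]], [[0, 0, 0], [0, 0, 0]]]' --fingers 1 --newtons 8

```text
clock: 9.67
ee_pos: [0.5017, 0.0072, 0.2472]
orientation: [[0.138, -0.003, 0.99], [-0.99, 0.002, 0.138], [-0.002, -1.0, -0.003]]
force: [-0.5, 8.0, -0.4]
opening: 0.0252
```

```bash
python3 st.py 0.5015 0.0065 0.247 -81.8
python3 - <<'E'
import numpy as np
# arc: tool z=fwd(x), tool y=down
for d in range(0,107,9):
    a=np.radians(135-d);a0=np.radians(135)
    print(d,round(.085*(np.cos(a)-np.cos(a0))/.2,3),round(-.085*(np.sin(a)-np.sin(a0))/.2,3))
E
```

```text
clock 9.6667 ee [0.5017 0.0072 0.2472] F [-0.4646  8.0315 -0.3578] T [ 1.2138  0.2448 -0.0363] open 0.02519971292325868 yaw -82.05356888545847 ydown [-0.0031  0.002  -1.    ]
j [-11.6  10.7   4.2 112.2  -1.1  57.4 -88.9]
shift frac [ 0.0031  0.0011 -0.0017]
turn frac [ 0.0018 -0.0028 -0.0015]
0 0.0 -0.0
9 0.051 -0.043
18 0.108 -0.078
27 0.169 -0.104
36 0.234 -0.119
45 0.301 -0.124
54 0.367 -0.119
63 0.432 -0.104
72 0.493 -0.078
81 0.55 -0.043
90 0.601 0.0
99 0.644 0.051
```

Request:
carry_out --moves '[[[-0.01, -0.022, 0.025], [0, 0, 0]], [[-0.01, -0.043, 0.051], [0, 0, 0]], [[-0.01, -0.062, 0.079], [0, 0, 0]], [[-0.01, -0.078, 0.108], [0, 0, 0]], [[-0.01, -0.104, 0.169], [0, 0, 0]], [[-0.01, -0.119, 0.234], [0, 0, 0]], [[-0.01, -0.124, 0.301], [0, 0, 0]], [[-0.01, -0.124, 0.301], [0, 0, 0]]]'

```text
clock: 10.33
ee_pos: [0.5636, 0.0168, 0.2723]
orientation: [[0.138, -0.001, 0.99], [-0.99, 0.001, 0.138], [-0.001, -1.0, -0.001]]
force: [2.7, -4.4, 0.3]
opening: 0.0253
```

```bash
python3 st.py
```

```text
clock 10.3333 ee [0.5636 0.0168 0.2723] F [ 2.677  -4.3853  0.33  ] T [-0.8331 -0.4632  0.035 ] open 0.025343824362972726 yaw -82.0786351544956 ydown [-0.0011  0.0008 -1.    ]
j [-11.8  15.2   4.6 102.8  -1.4  62.1 -88.8]
```

Request:
carry_out --moves '[[[0.003, 0.005, 0.06], [0, 0, 0]], [[0.005, 0.02, 0.125], [0, 0, 0]], [[0.005, 0.046, 0.186], [0, 0, 0]], [[0.005, 0.062, 0.215], [0, 0, 0]], [[0.005, 0.081, 0.243], [0, 0, 0]], [[0.005, 0.102, 0.27], [0, 0, 0]], [[0.005, 0.124, 0.294], [0, 0, 0]], [[0.005, 0.15, 0.316], [0, 0, 0]], [[0.005, 0.178, 0.338], [0, 0, 0]], [[0.005, 0.178, 0.338], [0, 0, 0]]]'

```text
clock: 11.17
ee_pos: [0.6323, 0.027, 0.236]
orientation: [[0.139, 0.001, 0.99], [-0.99, 0.003, 0.139], [-0.002, -1.0, 0.002]]
force: [3.7, 5.4, 1.8]
opening: 0.0249
```

```bash
python3 st.py; python3 look.py 4 scene,side lever_ball,stone_mid
```

```text
clock 11.1667 ee [0.6323 0.027  0.236 ] F [3.6784 5.4313 1.7871] T [ 1.2542 -0.7354  0.0062] open 0.024897630808411366 yaw -81.99291175580822 ydown [ 0.0013  0.0026 -1.    ]
j [-11.5  23.6   4.7  95.9  -2.3  60.5 -88.1]
11.1667 [0.632 0.027 0.236] [3.678 5.431 1.787]
scene lever_ball [296.8, 208.8] 0.48 z0 [ 0.313 -0.073] z.03 [ 0.351 -0.061] z.16 [ 0.519 -0.009]
scene stone_mid [120.0, 199.7] 0.81 z0 [ 0.509 -0.706] z.03 [ 0.541 -0.675] z.16 [ 0.683 -0.54 ]
scene stone_mid [356.2, 207.9] 0.68 z0 [0.225 0.128] z.03 [0.266 0.134] z.16 [0.445 0.16 ]
scene stone_mid [279.6, 218.6] 0.56 z0 [ 0.392 -0.111] z.03 [ 0.428 -0.098] z.16 [ 0.585 -0.041]
side lever_ball [237.7, 199.8] 0.49 z0 [ 0.835 -0.198] z.03 [ 0.809 -0.17 ] z.16 [ 0.695 -0.049]
side stone_mid [262.6, 212.9] 0.9 z0 [ 0.697 -0.193] z.03 [ 0.674 -0.165] z.16 [ 0.579 -0.044]
side stone_mid [335.0, 159.0] 0.72 z0 [ 0.663 -0.736] z.03 [ 0.642 -0.692] z.16 [ 0.551 -0.501]
side stone_mid [297.3, 310.9] 0.61 z0 [0.316 0.121] z.03 [0.305 0.139] z.16 [0.259 0.219]
```

Request:
carry_out --moves '[[[0, 0, 0], [0, 0, 0]], [[0, 0, 0], [0, 0, 0]], [[0, 0, 0], [0, 0, 0]], [[0, -0.15, 0], [0, 0, 0]], [[0, -0.3, 0], [0, 0, 0]], [[0, -0.45, 0], [0, 0, 0]], [[0.1, -0.5, -0.05], [0, 0, 0]], [[0.25, -0.5, -0.12], [0, 0, 0]], [[0.4, -0.5, -0.18], [0, 0, 0]], [[0.4, -0.5, -0.18], [0, 0, 0]], [[0.4, -0.5, -0.18], [0, 0, 0]]]' --fingers 0.35

```text
clock: 12.38
ee_pos: [0.6063, -0.061, 0.3362]
orientation: [[0.134, 0.001, 0.991], [-0.991, 0.001, 0.134], [-0.001, -1.0, 0.001]]
force: [0.4, 1.0, -0.3]
opening: 0.0569
```

```bash
python3 st.py .5874 -.0462 .33 -81.8; python3 look.py 5 wrist,scene,side lever_ball,stone_mid,seat,lever_pivot
```

```text
clock 12.3833 ee [ 0.6063 -0.061   0.3362] F [ 0.4378  0.9675 -0.2688] T [ 0.091   0.1149 -0.0235] open 0.056916974649502496 yaw -82.31511586473655 ydown [ 0.0009  0.0014 -1.    ]
j [ -5.8  16.9   7.3  92.2  -2.3  71.  -80.3]
shift frac [-0.0859  0.0312 -0.0838]
turn frac [-0.0007 -0.0057 -0.0008]
12.3833 [ 0.606 -0.061  0.336] [ 0.438  0.968 -0.269]
wrist lever_ball [178.0, 180.6] 0.88 z0 [0.575 0.104] z.03 [0.581 0.095] z.16 [0.608 0.052]
wrist stone_mid [266.5, 213.5] 0.6 z0 [ 0.539 -0.044] z.03 [ 0.548 -0.045] z.16 [ 0.585 -0.047]
wrist lever_pivot [200.9, 235.5] 0.94 z0 [0.486 0.061] z.03 [0.498 0.054] z.16 [0.549 0.024]
scene lever_ball [397.2, 252.9] 0.59 z0 [0.417 0.308] z.03 [0.453 0.309] z.16 [0.607 0.311]
scene lever_ball [295.7, 208.0] 0.38 z0 [ 0.31  -0.079] z.03 [ 0.348 -0.067] z.16 [ 0.516 -0.014]
scene stone_mid [359.1, 207.9] 0.84 z0 [0.221 0.138] z.03 [0.262 0.144] z.16 [0.441 0.168]
scene stone_mid [119.3, 195.8] 0.66 z0 [ 0.489 -0.724] z.03 [ 0.522 -0.692] z.16 [ 0.666 -0.555]
scene stone_mid [280.0, 217.2] 0.61 z0 [ 0.384 -0.113] z.03 [ 0.42 -0.1 ] z.16 [ 0.578 -
[... 151 characters left out ...]
 [ 0.397 -0.101] z.16 [ 0.559 -0.043]
scene lever_pivot [301.8, 213.3] 0.43 z0 [ 0.332 -0.048] z.03 [ 0.37  -0.036] z.16 [0.535 0.012]
side lever_ball [238.8, 198.8] 0.63 z0 [ 0.835 -0.206] z.03 [ 0.809 -0.178] z.16 [ 0.696 -0.055]
side stone_mid [256.5, 211.2] 0.86 z0 [ 0.723 -0.186] z.03 [ 0.7   -0.159] z.16 [ 0.601 -0.039]
side stone_mid [338.0, 156.0] 0.71 z0 [ 0.665 -0.77 ] z.03 [ 0.644 -0.725] z.16 [ 0.552 -0.529]
side stone_mid [297.5, 311.2] 0.63 z0 [0.315 0.121] z.03 [0.304 0.14 ] z.16 [0.258 0.22 ]
side seat [264.1, 211.7] 0.87 z0 [ 0.696 -0.203] z.03 [ 0.674 -0.175] z.16 [ 0.579 -0.053]
side lever_pivot [256.5, 219.3] 0.52 z0 [ 0.692 -0.147] z.03 [ 0.67 -0.12] z.16 [ 0.575 -0.006]
```

View pics/wrist5.png

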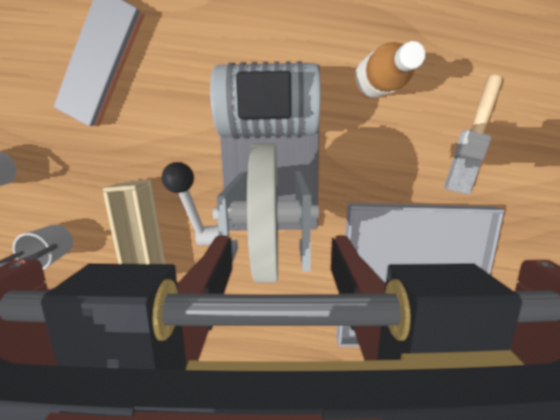

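View pics/side5.png

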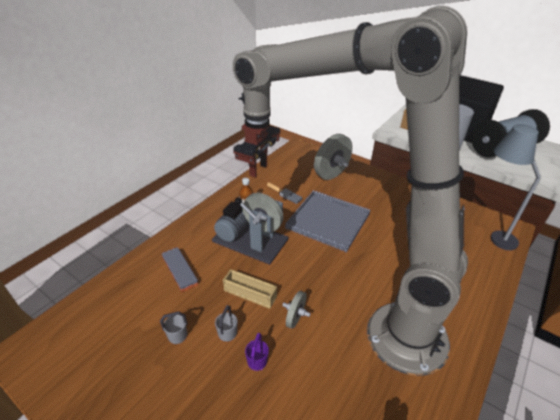

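```bash
cat > ov.py <<'E'
from h import *
import sys
q=[float(v) for v in sys.argv[2:5]]
img=cv2.imread('pics/%s.png'%sys.argv[1]);s=observe();p=camera('wrist')
def W(L,z0=.16):
    c,s_=np.cos(q[2]),np.sin(q[2]);return np.array([q[0]+c*L[0]-s_*L[1],q[1]+s_*L[0]+c*L[1],z0+L[2]])
x0,y0,w,h,k=150,50,200,150*1.6,3.4
x0,y0,w,h,k=[float(v) for v in sys.argv[5:10]]
big=cv2.resize(img[int(y0):int(y0+h),int(x0):int(x0+w)],None,fx=k,fy=k,interpolation=3)
def dl(P,col):
    cv2.polylines(big,[np.array([(proj(p,W(L),s)-[x0,y0])*k for L in P]).round().astype(int)],False,col,1)
t=np.linspace(0,2*np.pi,60)
for y in(-.012,.012): dl([(.075*np.cos(a),y,.075*np.sin(a)) for a in t],(0,0,255))
for y in(-.046,-.038,.038,.046): dl([(-.055,y,.033),(.03,y,.033)],(0,255,0))
dl([(-.07,-.07,-.145),(-.07,.07,-.145),(.18,.07,-.145),(.18,-.07,-.145),(-.07,-.07,-.145)],(255,0,0))
dl([(0,-.057,0),(0,.057,0)],(0,255,255))
cv2.imwrite('pics/ov_%s.png'%sys.argv[1],big)
E
python3 ov.py wrist5 .5874 -.0462 .1426 150 50 220 240 2.5
```

```text
(no output)
```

View pics/ov_wrist5.png

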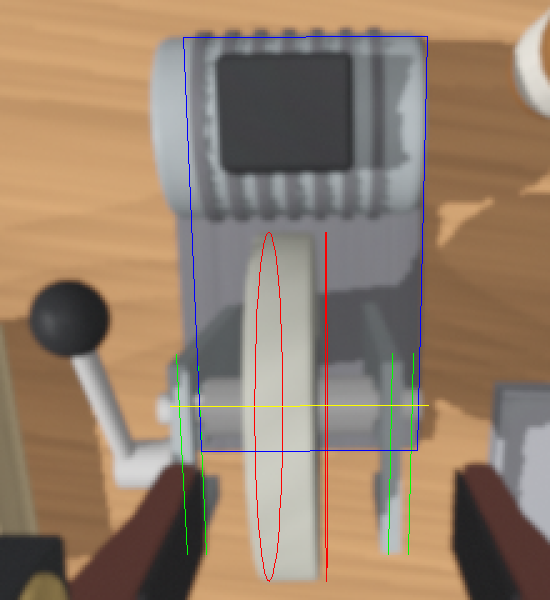

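```bash
python3 st.py .587 -.0445 .26 -81
```

```text
clock 13.1833 ee [ 0.6072 -0.0576  0.3363] F [-0.0016  0.458  -0.2314] T [0.031  0.0559 0.0149] open 0.056816139917848445 yaw -81.99672424023228 ydown [ 0.0016  0.0027 -1.    ]
j [ -5.9  17.    7.2  92.1  -2.4  71.  -80.3]
shift frac [-0.0778  0.3818 -0.0918]
turn frac [-0.0013 -0.0111 -0.0016]
```

```bash
python3 - <<'E'
from h import *
p=camera('wrist');save(p,'wrist6');print(observe()['ee_pos'])
E
python3 ov.py wrist6 .587 -.0455 .15 150 50 220 240 2.5
```

```text
[ 0.60720108 -0.05760192  0.33632843]
```

View pics/ov_wrist6.png

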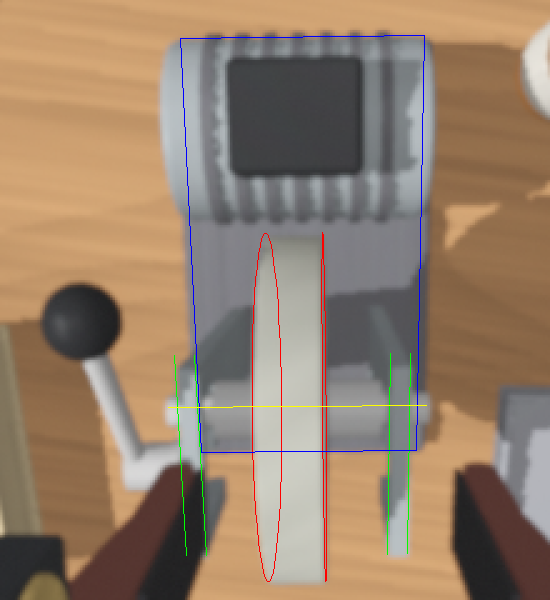

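Request:
carry_out --moves '[[[-0.03, 0.1, -0.04], [0, -0.006, 0]], [[-0.073, 0.2, -0.093], [0, -0.006, 0]], [[-0.073, 0.3, -0.093], [0, -0.006, 0]], [[-0.073, 0.38, -0.093], [0, -0.006, 0]], [[-0.073, 0.38, -0.093], [0, -0.006, 0]], [[-0.073, 0.38, -0.093], [0, -0.006, 0]], [[-0.073, 0.38, -0.093], [0, -0.006, 0]], [[-0.073, 0.38, -0.093], [0, -0.006, 0]]]' --fingers 0.42

```text
clock: 13.95
ee_pos: [0.5878, -0.0457, 0.2617]
orientation: [[0.148, 0.004, 0.989], [-0.989, 0.003, 0.148], [-0.002, -1.0, 0.004]]
force: [-0.3, 0.5, 0.3]
opening: 0.0512
```

```bash
python3 st.py .587 -.0455 .219 -81.4
```

```text
clock 13.95 ee [ 0.5878 -0.0457  0.2617] F [-0.2905  0.5451  0.2801] T [0.0857 0.1065 0.023 ] open 0.05120638801144293 yaw -81.47574674954481 ydown [ 0.0039  0.0027 -1.    ]
j [ -6.5  18.1   6.2 100.4  -2.4  61.4 -80.9]
shift frac [-0.001   0.2137 -0.0046]
turn frac [-0.0027 -0.0008 -0.0014]
```

Request:
carry_out --moves '[[[0, 0.07, -0.003], [-0.003, 0, 0]], [[0, 0.14, -0.003], [-0.003, 0, 0]], [[0, 0.213, -0.003], [-0.003, 0, 0]], [[0, 0.213, -0.003], [-0.003, 0, 0]], [[0, 0.213, -0.003], [-0.003, 0, 0]]]'

```text
clock: 14.37
ee_pos: [0.587, -0.0457, 0.2185]
orientation: [[0.148, -0.002, 0.989], [-0.989, 0.002, 0.148], [-0.002, -1.0, -0.002]]
force: [-0.2, -0.2, 0.2]
opening: 0.0508
```

Request:
carry_out --moves '[[[0, 0, 0], [0, 0, 0]], [[0, 0, 0], [0, 0, 0]], [[0, 0, 0], [0, 0, 0]], [[0, 0, 0], [0, 0, 0]], [[0, 0, 0], [0, 0, 0]], [[0, 0, 0], [0, 0, 0]]]' --fingers 1 --newtons 10

```text
clock: 14.87
ee_pos: [0.5874, -0.046, 0.2191]
orientation: [[0.148, -0.001, 0.989], [-0.989, 0.002, 0.148], [-0.002, -1.0, -0.001]]
force: [-0.5, -1.3, 2.2]
opening: 0.0239
```

```bash
python3 st.py .587 -.0455 .219 -81.4
```

```text
clock 14.8667 ee [ 0.5874 -0.046   0.2191] F [-0.4967 -1.2627  2.2117] T [-0.2401  0.0726  0.0079] open 0.023922735024441928 yaw -81.48832929042464 ydown [-0.0011  0.0017 -1.    ]
j [ -6.3  20.6   6.  102.9  -2.6  56.7 -80.7]
shift frac [-0.0025  0.0005 -0.0016]
turn frac [ 0.0005 -0.001  -0.0011]
```

Request:
carry_out --moves '[[[0, 0, 0], [0, 0, 0]], [[0, 0, 0], [0, 0, 0]], [[0, 0, 0], [0, 0, 0]], [[0, -0.025, 0], [0, 0, 0]], [[0, -0.047, 0], [0, 0, 0]], [[0, -0.047, 0], [0, 0, 0]], [[0, -0.047, 0], [0, 0, 0]], [[0, -0.047, 0], [0, 0, 0]]]' --fingers 1 --newtons 45

```text
clock: 15.53
ee_pos: [0.587, -0.0459, 0.228]
orientation: [[0.148, -0.002, 0.989], [-0.989, 0.002, 0.148], [-0.002, -1.0, -0.002]]
force: [0.1, 0.8, -7.2]
opening: 0.0238
```

```bash
python3 st.py .5563 -.0502 .2285 -81.4
```

```text
clock 15.5333 ee [ 0.587  -0.0459  0.228 ] F [ 0.145   0.7725 -7.1953] T [0.0547 0.1142 0.0338] open 0.023833932089827717 yaw -81.48512679579763 ydown [-0.0022  0.0017 -1.    ]
j [ -6.3  20.    6.1 102.4  -2.6  57.8 -80.7]
shift frac [-0.0014 -0.0021 -0.1548]
turn frac [ 0.0012 -0.0009 -0.0013]
```

Request:
carry_out --moves '[[[0, -0.004, -0.04], [0, 0, 0]], [[0, -0.004, -0.08], [0, 0, 0]], [[0, -0.004, -0.12], [0, 0, 0]], [[0, -0.004, -0.155], [0, 0, 0]], [[0, -0.004, -0.155], [0, 0, 0]], [[0, -0.004, -0.155], [0, 0, 0]]]'

```text
clock: 16.03
ee_pos: [0.5558, -0.0506, 0.2291]
orientation: [[0.148, -0.002, 0.989], [-0.989, 0.002, 0.148], [-0.002, -1.0, -0.002]]
force: [0.3, 0.9, -6.6]
opening: 0.0239
```

```bash
python3 st.py .5563 -.0502 .169 -81.4; python3 look.py 7 scene,side,wrist stone_mid
```

```text
clock 16.0333 ee [ 0.5558 -0.0506  0.2291] F [ 0.3004  0.919  -6.5951] T [0.0625 0.0143 0.018 ] open 0.02393532525367549 yaw -81.50303667271383 ydown [-0.0018  0.0018 -1.    ]
j [ -6.1  17.1   6.1 106.4  -2.3  56.7 -80.6]
shift frac [-0.0013  0.3004  0.003 ]
turn frac [ 0.001  -0.0011 -0.0013]
16.0333 [ 0.556 -0.051  0.229] [ 0.3    0.919 -6.595]
scene stone_mid [359.3, 208.2] 0.94 z0 [0.222 0.139] z.03 [0.264 0.145] z.16 [0.443 0.169]
scene stone_mid [279.2, 206.7] 0.71 z0 [ 0.325 -0.138] z.03 [ 0.363 -0.124] z.16 [ 0.529 -0.064]
scene stone_mid [120.6, 197.8] 0.65 z0 [ 0.498 -0.711] z.03 [ 0.531 -0.68 ] z.16 [ 0.674 -0.545]
side stone_mid [269.8, 215.7] 0.88 z0 [ 0.662 -0.196] z.03 [ 0.641 -0.169] z.16 [ 0.55  -0.047]
side stone_mid [295.8, 308.6] 0.66 z0 [0.324 0.116] z.03 [0.314 0.135] z.16 [0.266 0.215]
side stone_mid [337.9, 157.0] 0.57 z0 [ 0.661 -0.761] z.03 [ 0.64  -0.716] z.16 [ 0.549 -0.522]
wrist stone_mid [95.2, 361.2] 0.66 z0 [0.245 0.194] z.03 [0.275 0.175] z.16 [0.408 0.093]
```

View pics/wrist7.png

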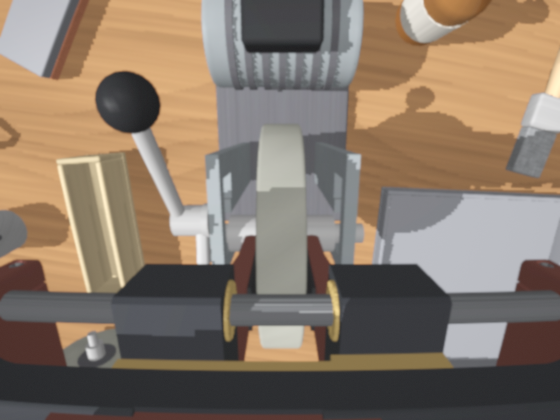

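Request:
carry_out --moves '[[[0, 0.04, 0.002], [0, 0, 0]], [[0, 0.08, 0.002], [0, 0, 0]], [[0, 0.12, 0.002], [0, 0, 0]], [[0, 0.16, 0.002], [0, 0, 0]], [[0, 0.16, 0.002], [0, 0, 0]]]'

```text
clock: 16.75
ee_pos: [0.5554, -0.0502, 0.1943]
orientation: [[0.148, -0.006, 0.989], [-0.989, 0.002, 0.148], [-0.002, -1.0, -0.006]]
force: [-0.0, 0.1, -7.4]
opening: 0.0238
```

```bash
python3 st.py .5563 -.0505 .167 -81.4
```

```text
clock 16.75 ee [ 0.5554 -0.0502  0.1943] F [-0.0237  0.0586 -7.3637] T [ 0.0607  0.1482 -0.0007] open 0.0238142942690771 yaw -81.46454145494366 ydown [-0.0063  0.0016 -1.    ]
j [ -5.9  19.5   5.8 108.2  -2.6  52.8 -80.3]
shift frac [0.0026 0.1364 0.005 ]
turn frac [ 0.0038 -0.0007 -0.0016]
```

Request:
carry_out --moves '[[[0, 0.04, 0.004], [0.003, 0, 0]], [[0, 0.08, 0.004], [0.003, 0, 0]], [[0, 0.12, 0.004], [0.003, 0, 0]], [[0, 0.14, 0.004], [0.003, 0, 0]], [[0, 0.14, 0.004], [0.003, 0, 0]], [[0, 0.14, 0.004], [0.003, 0, 0]]]'

```text
clock: 17.25
ee_pos: [0.556, -0.05, 0.1661]
orientation: [[0.148, -0.002, 0.989], [-0.989, 0.002, 0.148], [-0.003, -1.0, -0.002]]
force: [0.8, 0.4, -7.5]
opening: 0.0237
```

```bash
python3 st.py .483 -.061 .167 -81.4
```

```text
clock 17.25 ee [ 0.556  -0.05    0.1661] F [ 0.833   0.369  -7.4594] T [0.0214 0.0018 0.0146] open 0.023657316467874504 yaw -81.46995742143552 ydown [-0.0021  0.0023 -1.    ]
j [ -5.7  21.4   5.6 109.7  -2.9  49.1 -80. ]
shift frac [ 0.0002 -0.0041 -0.3689]
turn frac [ 0.0011 -0.0008 -0.0016]
```

Request:
carry_out --moves '[[[0, 0, -0.05], [0, 0, 0]], [[0, 0, -0.11], [0, 0, 0]], [[0, 0, -0.18], [0, 0, 0]], [[0, 0, -0.26], [0, 0, 0]], [[0, 0, -0.33], [0, 0, 0]], [[0, 0, -0.4], [0, 0, 0]], [[0, 0, -0.4], [0, 0, 0]], [[0, 0, -0.4], [0, 0, 0]]]'

```text
clock: 17.92
ee_pos: [0.4763, -0.0622, 0.1668]
orientation: [[0.148, -0.001, 0.989], [-0.989, 0.002, 0.148], [-0.002, -1.0, -0.001]]
force: [-0.2, 0.3, -7.7]
opening: 0.0236
```

```bash
python3 st.py .47 -.061 .30 -81.4;  python3 look.py 8 scene,side stone_mid
```

```text
clock 17.9167 ee [ 0.4763 -0.0622  0.1668] F [-0.1731  0.2559 -7.7148] T [ 0.1029 -0.0178 -0.0194] open 0.023603058261921155 yaw -81.50494066052454 ydown [-0.001   0.0024 -1.    ]
j [ -4.8  14.5   5.7 119.7  -2.2  46.  -79.3]
shift frac [-0.0121 -0.6658 -0.0308]
turn frac [ 0.0004 -0.0012 -0.0016]
17.9167 [ 0.476 -0.062  0.167] [-0.173  0.256 -7.715]
scene stone_mid [361.0, 207.5] 0.95 z0 [0.216 0.144] z.03 [0.257 0.15 ] z.16 [0.437 0.173]
scene stone_mid [120.3, 196.9] 0.61 z0 [ 0.493 -0.716] z.03 [ 0.526 -0.685] z.16 [ 0.67  -0.549]
scene stone_mid [283.5, 209.7] 0.59 z0 [ 0.337 -0.117] z.03 [ 0.374 -0.104] z.16 [ 0.539 -0.046]
scene stone_mid [281.5, 225.0] 0.35 z0 [ 0.423 -0.092] z.03 [ 0.459 -0.08 ] z.16 [ 0.612 -0.025]
side stone_mid [334.3, 157.1] 0.92 z0 [ 0.674 -0.749] z.03 [ 0.653 -0.705] z.16 [ 0.56  -0.512]
side stone_mid [296.0, 308.6] 0.82 z0 [0.324 0.116] z.03 [0.313 0.135] z.16 [0.266 0.215]
side stone_mid [287.1, 235.3] 0.67 z0 [ 0.54  -0.144] z.03 [ 0.522 -0.117] z.16 [ 0.447 -0.003]
side stone_mid [329.1, 219.8] 0.61 z0 [ 0.455 -0.319] z.03 [ 0.441 -0.288] z.16 [ 0.376 -0.151]
side stone_mid [178.0, 328.3] 0.45 z0 [0.571 0.387] z.03 [0.552 0.398] z.16 [0.473 0.443]
```

View pics/side8.png

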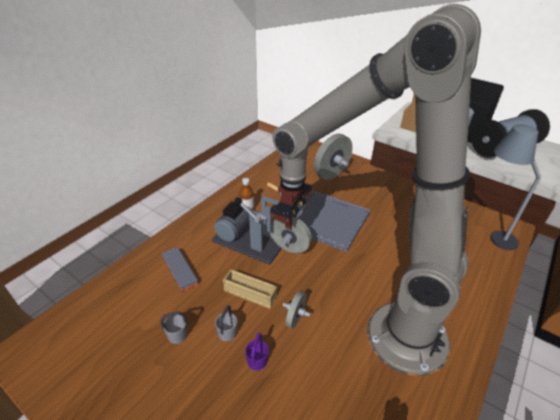

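Request:
carry_out --moves '[[[0, -0.15, 0], [0, 0, 0]], [[0, -0.3, 0], [0, 0, 0]], [[0, -0.45, 0], [0, 0, 0]], [[0, -0.6, 0], [0, 0, 0]], [[0, -0.75, 0], [0, 0, 0]], [[0, -0.9, 0], [0, 0, 0]], [[-0.15, -0.9, 0], [0, 0, 0]], [[-0.3, -0.9, 0], [0, 0, 0]], [[-0.45, -0.9, 0], [0, 0, 0]], [[-0.6, -0.9, 0], [0, 0, 0]], [[-0.6, -0.9, 0], [0, 0, 0]], [[-0.6, -0.9, 0], [0, 0, 0]]]'

```text
clock: 19.12
ee_pos: [0.46, 0.0587, 0.3468]
orientation: [[0.153, -0.001, 0.988], [-0.988, 0.002, 0.153], [-0.003, -1.0, -0.0]]
force: [0.4, -0.5, -8.0]
opening: 0.0236
```

```bash
sleep 0
python3 - <<'E'
from h import *
import pickle
camera('scene');camera('scene')
s0=observe();p=camera('wrist');s=observe();print(s0['ee_pos'],s['ee_pos']);save(p,'wrist9');pickle.dump((p,s0),open('w9.pkl','wb'))
for n in('rack_in','stone_mid','pot1_mid','pot3_mid'):print(n,[(d['xy'],d['confidence']) for d in pinpoint(p,n)])
E
```

```text
[0.46027336 0.05603308 0.34666619] [0.46032208 0.05560439 0.3466685 ]
rack_in [([221.6, 153.1], 0.72)]
stone_mid [([206.0, 265.1], 0.76)]
pot1_mid []
pot3_mid [([59.3, 73.0], 0.61), ([395.0, 91.5], 0.47), ([396.7, 120.7], 0.26)]
```

View pics/wrist9.png

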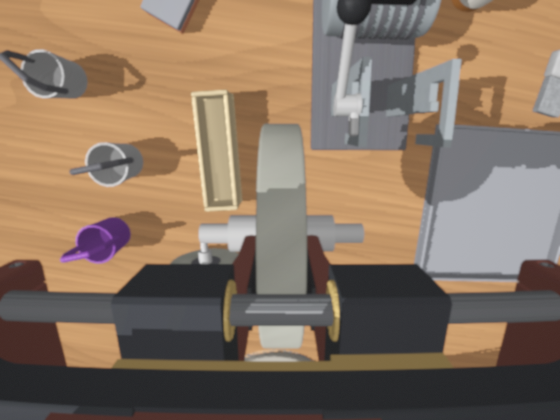

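Run:
```python
import cv2
a=cv2.imread('pics/wrist9.png')
cv2.imwrite('pics/w9r.png',cv2.resize(a[80:220,170:260],None,fx=4.2,fy=4.2,interpolation=3))
```

```text
(no output)
```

View pics/w9r.png

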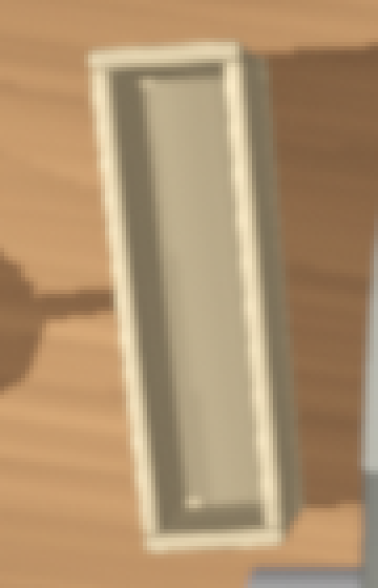

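Run:
```python
from h import *
import pickle
from scipy.optimize import least_squares
p,s=pickle.load(open('w9.pkl','rb'))
z=lambda a,b:np.array([170+a/4.2,80+b/4.2])
R=[((.085,.025),z(90,52)),((.085,-.025),z(240,44)),((-.085,-.025),z(283,543)),((-.085,.025),z(147,550))]
def W(q,L):
    c,s_=np.cos(q[2]),np.sin(q[2]);return np.array([q[0]+c*L[0]-s_*L[1],q[1]+s_*L[0]+c*L[1],.055])
r=least_squares(lambda q:np.concatenate([proj(p,W(q,L),s)-o for L,o in R]),[.48,.155,.2]);q=r.x
print(q,np.degrees(q[2]),r.fun)
# first view
p2=dict(p);s2=dict(ee_pos=[0.5644,-0.078,0.4427],orientation=[[1,.002,-.004],[.004,0,1],[.002,-1,0]])
zr=lambda a,b:np.array([160+a/5.5,b/5.5])
R=[((-.085,.025),zr(90,112)),((-.085,-.025),zr(130,285)),((.085,-.025),zr(690,160))]
r=least_squares(lambda q:np.concatenate([proj(p,W(q,L),s2)-o for L,o in R]),[.47,.15,.2]);print(r.x,np.degrees(r.x[2]),r.fun)
c,s_=np.cos(q[2]),np.sin(q[2])
for cam in('scene','side'):
    pc=camera(cam);im=cv2.cvtColor(pc['image'],cv2.COLOR_RGB2BGR)
    k=5;pts=np.array([proj(pc,W(q,L)) for L in[(.085,.025),(.085,-.025),(-.085,-.025),(-.085,.025)]])
    x0,y0=(pts.min(0)-25).astype(int);b=cv2.resize(im[y0:y0+90,x0:x0+110],None,fx=k,fy=k,interpolation=3)
    cv2.polylines(b,[((pts-[x0,y0])*k).astype(int)],True,(0,0,255),1);cv2.imwrite('pics/rack_%s.png'%cam,b)
```

```text
[0.48247559 0.15584099 0.19892158] 11.397367223301458 [-0.25604117 -0.34175178  0.21767185 -0.71568357  0.36093319  0.68405229
 -0.33648242  0.59568606]
[0.48294166 0.15681827 0.20275607] 11.617067122295127 [-0.60084543 -0.49120853  0.06673352  0.50736499  0.52525494  0.0307719 ]
```

View pics/rack_scene.png

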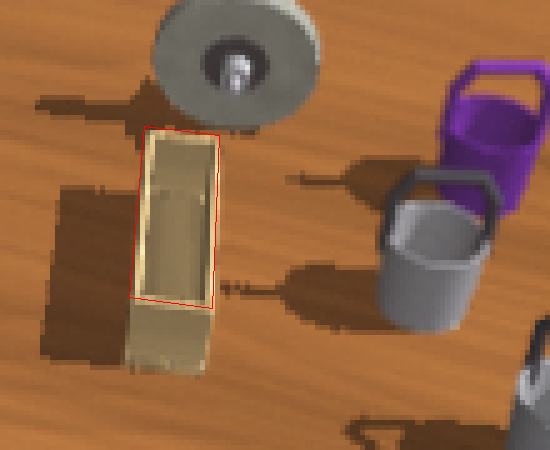

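View pics/rack_side.png

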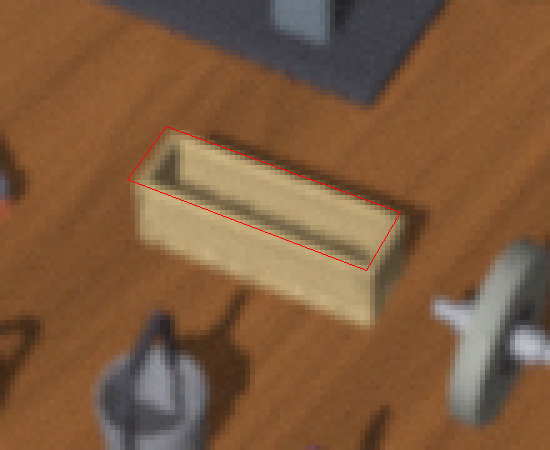

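```bash
python3 - <<'E'
from h import *
import pickle
p,s=pickle.load(open('w9.pkl','rb'));R=np.array(s['orientation'])
for z in(-.005,0,.005): print(z,proj(p,s['ee_pos']+R@[0,.059,z],s),proj(p,s['ee_pos']+R@[.057,.059,z],s),proj(p,s['ee_pos']+R@[-.057,.059,z],s))
E
python3 st.py .4827 .1562 .25 -78.5
python3 - <<'E'
import cv2
a=cv2.imread('pics/wrist9.png')
cv2.imwrite('pics/w9s.png',cv2.resize(a[110:290,190:370],None,fx=3.3,fy=3.3,interpolation=3))
E
```

```text
-0.005 [282.1949443  237.92614134] [361.88530155 237.83323276] [202.49420927 237.80850777]
0 [282.20266045 231.27879299] [362.37968337 231.20898213] [202.01499477 231.18397441]
0.005 [282.2104113  224.54835827] [362.87595342 224.5025071 ] [201.53395172 224.47719876]
clock 19.5667 ee [0.4602 0.056  0.3468] F [ 0.0798 -0.7214 -7.3869] T [-0.0032  0.0859 -0.0078] open 0.023364240840990123 yaw -81.50728152880075 ydown [-0.0007  0.0023 -1.    ]
j [-13.9   1.8  -0.7 108.6  -0.1  69.6 -96. ]
shift frac [-0.4775  0.4852  0.1855]
turn frac [ 0.0002 -0.0334 -0.0015]
```

View pics/w9s.png

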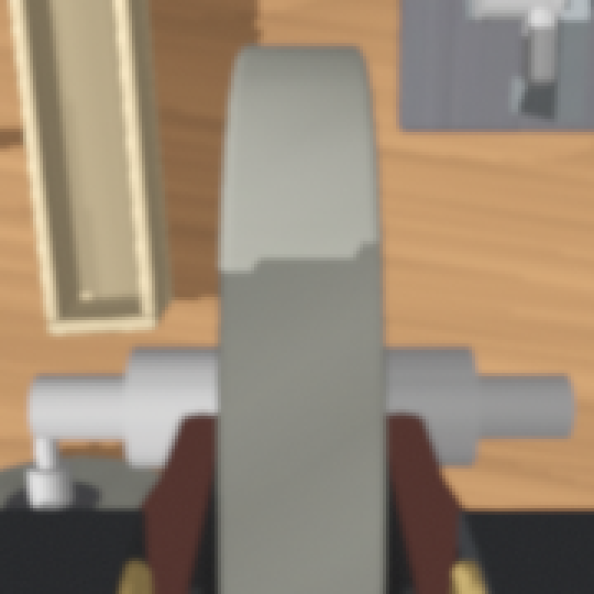

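Request:
carry_out --moves '[[[-0.1, 0, 0.04], [0, -0.01, 0]], [[-0.2, 0, 0.08], [0, -0.02, 0]], [[-0.3, 0.1, 0.12], [0, -0.033, 0]], [[-0.4, 0.2, 0.16], [0, -0.033, 0]], [[-0.477, 0.3, 0.19], [0, -0.033, 0]], [[-0.477, 0.4, 0.19], [0, -0.033, 0]], [[-0.477, 0.485, 0.19], [0, -0.033, 0]], [[-0.477, 0.485, 0.19], [0, -0.033, 0]], [[-0.477, 0.485, 0.19], [0, -0.033, 0]], [[-0.477, 0.485, 0.19], [0, -0.033, 0]]]'

```text
clock: 20.4
ee_pos: [0.4844, 0.1562, 0.2512]
orientation: [[0.198, 0.001, 0.98], [-0.98, 0.003, 0.198], [-0.003, -1.0, 0.001]]
force: [0.4, -1.1, -7.3]
opening: 0.0241
```

```bash
python3 - <<'E'
from h import *
camera('scene')
s0=observe();p=camera('wrist');save(p,'wrist10')
p=camera('side');save(p,'side10')
E
python3 st.py .4835 .1562 .2 -78.5
```

```text
clock 20.55 ee [0.4845 0.1563 0.2515] F [-1.1432  0.0443 -7.5115] T [0.0524 0.0579 0.0318] open 0.024056419136641066 yaw -78.56967564948148 ydown [ 0.0017  0.0033 -1.    ]
j [ -20.1   11.3   -5.4  110.7    1.1   57.9 -104.5]
shift frac [ 0.0004  0.2574 -0.0055]
turn frac [-0.0015 -0.0008 -0.0019]
```

View pics/wrist10.png

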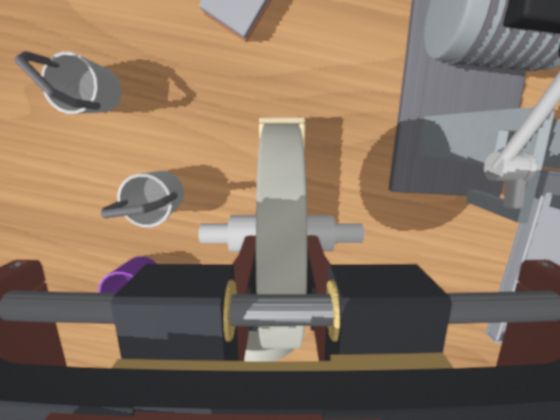

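Request:
carry_out --moves '[[[0, 0.08, -0.004], [-0.001, 0, 0]], [[0, 0.16, -0.004], [-0.001, 0, 0]], [[0, 0.24, -0.004], [-0.001, 0, 0]], [[0, 0.3, -0.004], [-0.001, 0, 0]], [[0, 0.35, -0.004], [-0.001, 0, 0]], [[0, 0.35, -0.004], [-0.001, 0, 0]], [[0, 0.35, -0.004], [-0.001, 0, 0]]]'

```text
clock: 21.13
ee_pos: [0.484, 0.1565, 0.1818]
orientation: [[0.198, 0.0, 0.98], [-0.98, 0.003, 0.198], [-0.003, -1.0, 0.001]]
force: [0.4, -0.1, -6.3]
opening: 0.0237
```

```bash
python3 st.py .4835 .1562 .14 -78.5
python3 - <<'E'
from h import *
for n in('scene','side'):
    p=camera(n);a=cv2.cvtColor(p['image'],cv2.COLOR_RGB2BGR);c=proj(p,[.48,.156,.08]).astype(int)
    cv2.imwrite('pics/%s11.png'%n,cv2.resize(a[c[1]-50:c[1]+50,c[0]-60:c[0]+60],None,fx=5,fy=5,interpolation=3))
E
```

```text
clock 21.1333 ee [0.484  0.1565 0.1818] F [ 0.3526 -0.1399 -6.2634] T [ 0.0499  0.0958 -0.0618] open 0.023732698222145028 yaw -78.57214954480817 ydown [ 0.0003  0.0031 -1.    ]
j [ -20.2   16.    -5.4  114.8    1.8   49.1 -105.2]
shift frac [ 0.0014  0.2091 -0.003 ]
turn frac [-0.0006 -0.0008 -0.0019]
```

View pics/scene11.png

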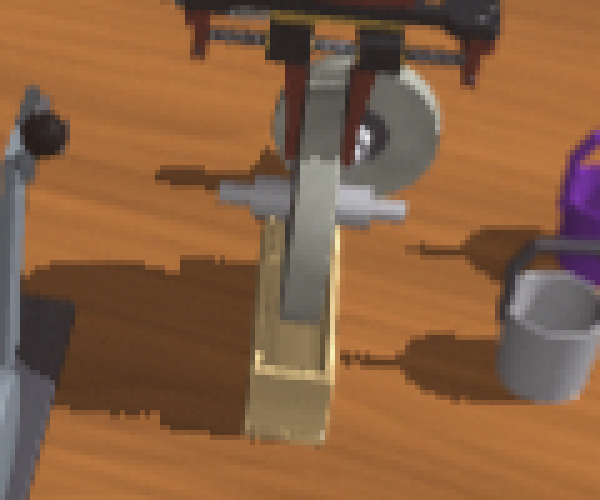

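View pics/side11.png

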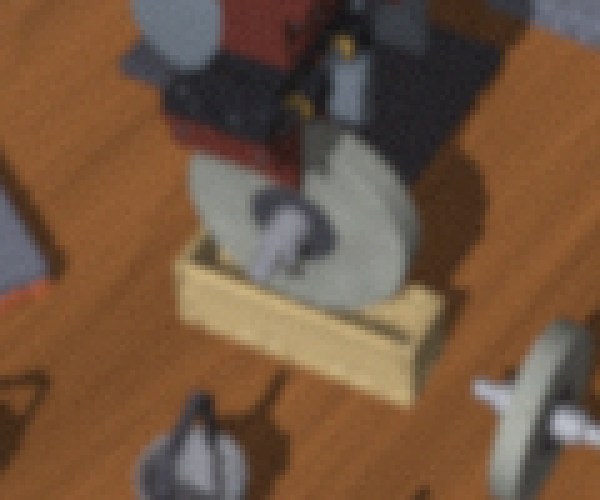

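Request:
carry_out --moves '[[[0, 0.05, -0.003], [0, 0, 0]], [[0, 0.1, -0.003], [0, 0, 0]], [[0, 0.14, -0.003], [0, 0, 0]], [[0, 0.17, -0.003], [0, 0, 0]], [[0, 0.19, -0.003], [0, 0, 0]], [[0, 0.19, -0.003], [0, 0, 0]], [[0, 0.19, -0.003], [0, 0, 0]]]'

```text
clock: 21.82
ee_pos: [0.484, 0.1568, 0.1443]
orientation: [[0.198, 0.001, 0.98], [-0.98, 0.004, 0.198], [-0.003, -1.0, 0.002]]
force: [-0.8, -0.4, -7.5]
opening: 0.0235
```

```bash
python3 st.py .4835 .1562 .14 -78.5
```

```text
clock 21.8167 ee [0.484  0.1568 0.1443] F [-0.7897 -0.4061 -7.5104] T [ 0.0553  0.0686 -0.0188] open 0.023506072623636496 yaw -78.56985674584178 ydown [ 0.0015  0.0036 -1.    ]
j [ -20.4   19.    -5.4  116.7    2.3   44.2 -105.7]
shift frac [ 0.0024  0.0214 -0.0032]
turn frac [-0.0014 -0.0008 -0.0021]
```

Request:
carry_out --moves '[[[0, 0.01, 0], [0, 0, 0]], [[0, 0.02, 0], [0, 0, 0]], [[0, 0.026, 0], [0, 0, 0]], [[0, 0.026, 0], [0, 0, 0]], [[0, 0.026, 0], [0, 0, 0]]]'

```text
clock: 22.23
ee_pos: [0.4846, 0.157, 0.1402]
orientation: [[0.198, 0.003, 0.98], [-0.98, 0.004, 0.198], [-0.003, -1.0, 0.004]]
force: [-2.6, -1.4, 5.1]
opening: 0.024
```

Request:
carry_out --moves '[[[0, 0, 0], [0, 0, 0]], [[0, 0, 0], [0, 0, 0]], [[0, 0, 0], [0, 0, 0]], [[0, 0, 0], [0, 0, 0]], [[0, -0.1, 0], [0, 0, 0]], [[0, -0.25, 0], [0, 0, 0]], [[0, -0.4, 0], [0, 0, 0]], [[0, -0.55, 0], [0, 0, 0]], [[0, -0.7, 0], [0, 0, 0]], [[0, -0.7, 0], [0, 0, 0]]]' --fingers 0.42 --newtons 8

```text
clock: 23.07
ee_pos: [0.4871, 0.1577, 0.2861]
orientation: [[0.198, 0.012, 0.98], [-0.98, 0.008, 0.198], [-0.006, -1.0, 0.013]]
force: [0.0, -0.6, -0.5]
opening: 0.051
```

```bash
python3 st.py .6323 .028 .30 -81.4
python3 - <<'E'
from h import *
for n in('scene','side'):
    p=camera(n);a=cv2.cvtColor(p['image'],cv2.COLOR_RGB2BGR);c=proj(p,[.48,.156,.08]).astype(int)
    cv2.imwrite('pics/%s12.png'%n,cv2.resize(a[c[1]-60:c[1]+60,c[0]-70:c[0]+70],None,fx=5,fy=5,interpolation=3))
E
```

```text
clock 23.0667 ee [0.4871 0.1577 0.2861] F [ 0.0233 -0.6099 -0.4677] T [ 0.0424  0.0684 -0.0134] open 0.051038985286762394 yaw -78.58738336935417 ydown [ 0.0121  0.0081 -0.9999]
j [ -20.1    9.3   -5.4  108.3    0.8   61.6 -104.3]
shift frac [ 0.7789 -0.0659  0.5842]
turn frac [-0.0085  0.0312 -0.0037]
```

View pics/scene12.png

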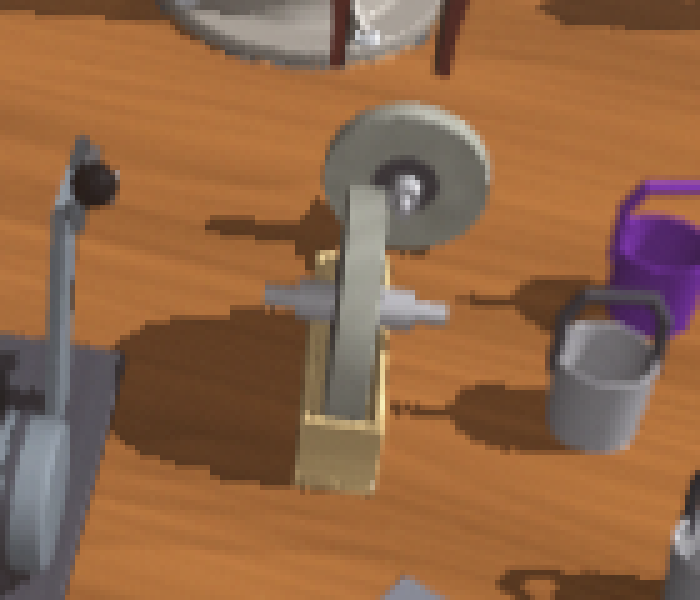

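View pics/side12.png

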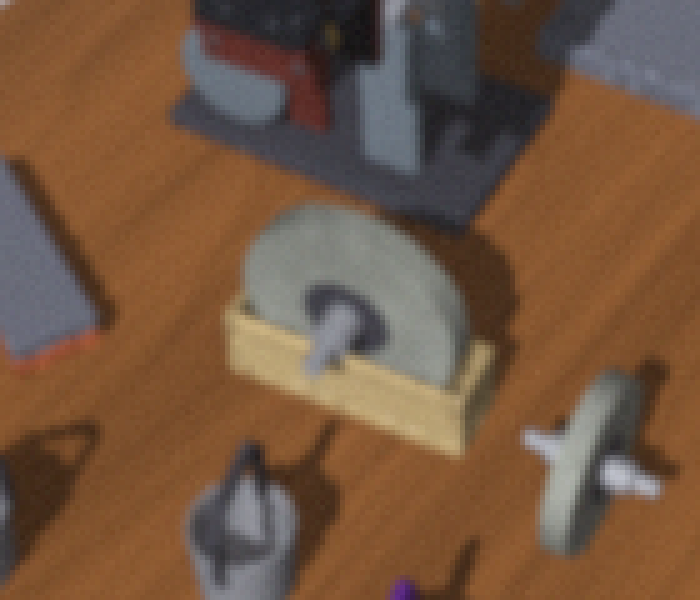

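Request:
carry_out --moves '[[[0, -0.06, 0], [0, 0, 0]], [[0.1, -0.1, 0.1], [0, 0.01, 0]], [[0.2, -0.12, 0.2], [-0.008, 0.02, 0]], [[0.35, -0.12, 0.3], [-0.008, 0.031, 0]], [[0.5, -0.1, 0.4], [-0.008, 0.031, 0]], [[0.65, -0.1, 0.5], [-0.008, 0.031, 0]], [[0.779, -0.07, 0.584], [-0.008, 0.031, -0.004]], [[0.779, -0.066, 0.584], [-0.008, 0.031, -0.004]], [[0.779, -0.066, 0.584], [-0.008, 0.031, -0.004]], [[0.779, -0.066, 0.584], [-0.008, 0.031, -0.004]]]' --fingers 0.35

```text
clock: 24.0
ee_pos: [0.6292, 0.0278, 0.2928]
orientation: [[0.151, -0.009, 0.989], [-0.989, -0.003, 0.151], [0.001, -1.0, -0.009]]
force: [-0.1, 0.3, -1.2]
opening: 0.057
```

```bash
python3 - <<'E'
from h import *
camera('scene')
p=camera('wrist');save(p,'wrist13');s=observe()
print(pinpoint(p,'lever_ball'),proj(p,[.6323,.0281,.236],s))
E
python3 st.py .6323 .028 .238 -81.4
```

```text
[{'xy': [282.6, 235.6], 'confidence': 0.71}] [283.49353551 227.21874713]
clock 24.15 ee [0.6294 0.0286 0.2944] F [-0.3084  0.6557  0.599 ] T [0.0415 0.0771 0.0112] open 0.05734884248124413 yaw -81.23950572097397 ydown [-0.0063 -0.0026 -1.    ]
j [ -9.2  20.9   1.2  91.9  -0.3  67.7 -89.2]
shift frac [0.0047 0.2819 0.0157]
turn frac [0.0042 0.0018 0.001 ]
```

View pics/wrist13.png

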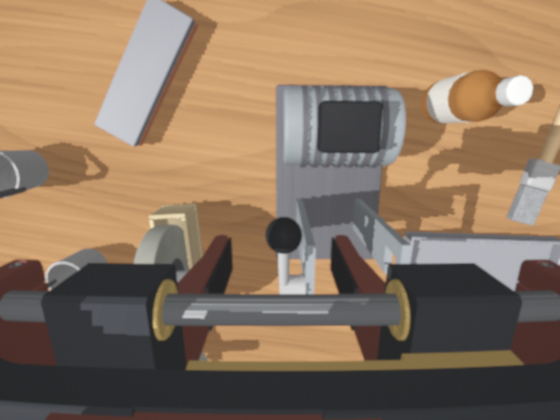

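Request:
carry_out --moves '[[[0.004, 0.1, -0.02], [0.004, 0, 0]], [[0.004, 0.18, -0.02], [0.004, 0, 0]], [[0.004, 0.255, -0.02], [0.004, 0, 0]], [[0.004, 0.255, -0.02], [0.004, 0, 0]], [[0.004, 0.255, -0.02], [0.004, 0, 0]]]'

```text
clock: 24.57
ee_pos: [0.6246, 0.0279, 0.2434]
orientation: [[0.154, -0.001, 0.988], [-0.988, -0.002, 0.154], [0.001, -1.0, -0.001]]
force: [-0.0, 0.5, 0.3]
opening: 0.057
```

Request:
carry_out --moves '[[[0, 0, 0], [0, 0, 0]], [[0, 0, 0], [0, 0, 0]], [[0, 0, 0], [0, 0, 0]], [[0, 0, 0], [0, 0, 0]], [[0, 0, 0], [0, 0, 0]], [[0, 0, 0], [0, 0, 0]]]' --fingers 1 --newtons 10

```text
clock: 25.07
ee_pos: [0.6251, 0.0262, 0.2439]
orientation: [[0.152, 0.0, 0.988], [-0.988, -0.003, 0.152], [0.003, -1.0, -0.0]]
force: [0.3, -4.1, 2.1]
opening: 0.0251
```

```bash
python3 st.py .6247 .0275 .243 -81.4
python3 - <<'E'
import numpy as np
q=np.array([.587,-.0455]);a=np.radians(8.6);e=np.array([np.cos(a),np.sin(a)]);n=np.array([-e[1],e[0]])
from h import *
s=observe();R=np.array(s['orientation'])
for d in [90,80,70,60,50,40,30,20,10,5,0,-3]:
    t=np.radians(135-d);xy=q+e*(-.016+.085*np.cos(t))+n*.066
    P=np.array([*xy,.187+.085*np.sin(t)]);print(d,P.round(4),np.round(R.T@(P-s['ee_pos'])/.2,3))
E
```

```text
clock 25.0667 ee [0.6251 0.0262 0.2439] F [ 0.3239 -4.1038  2.0506] T [-0.8616 -0.1355  0.0088] open 0.02511911130390778 yaw -81.24792674680089 ydown [ 0.0001 -0.0033 -1.    ]
j [ -9.   22.6   1.   96.2  -0.2  61.3 -89.2]
shift frac [-0.0068  0.0046 -0.001 ]
turn frac [0.0002 0.0017 0.0021]
90 [0.6207 0.0264 0.2471] [-0.004 -0.016 -0.021]
80 [0.6095 0.0247 0.2566] [-0.004 -0.064 -0.078]
70 [0.5968 0.0227 0.264 ] [-0.004 -0.101 -0.142]
60 [0.5831 0.0207 0.2691] [-0.004 -0.126 -0.212]
50 [0.5686 0.0185 0.2717] [-0.004 -0.139 -0.285]
40 [0.554  0.0163 0.2717] [-0.005 -0.139 -0.359]
30 [0.5396 0.0141 0.2691] [-0.005 -0.126 -0.432]
20 [0.5258 0.012  0.264 ] [-0.005 -0.1   -0.502]
10 [0.5131 0.0101 0.2566] [-0.005 -0.063 -0.566]
5 [0.5073 0.0092 0.2521] [-0.006 -0.041 -0.595]
0 [0.5019 0.0084 0.2471] [-0.006 -0.016 -0.623]
-3 [0.4989 0.0079 0.2439] [-0.006  0.    -0.638]
```

Request:
carry_out --moves '[[[0.002, -0.03, -0.035], [0, 0, 0]], [[0.002, -0.064, -0.078], [0, 0, 0]], [[0.002, -0.101, -0.142], [0, 0, 0]], [[0, -0.126, -0.212], [0, 0, 0]], [[0, -0.139, -0.285], [0, 0, 0]], [[0, -0.139, -0.359], [0, 0, 0]], [[0, -0.126, -0.432], [0, 0, 0]], [[0, -0.114, -0.468], [0, 0, 0]], [[0, -0.1, -0.502], [0, 0, 0]], [[0, -0.082, -0.535], [0, 0, 0]], [[0, -0.082, -0.535], [0, 0, 0]]]'

```text
clock: 25.98
ee_pos: [0.5175, 0.0098, 0.2592]
orientation: [[0.152, -0.003, 0.988], [-0.988, -0.004, 0.152], [0.003, -1.0, -0.003]]
force: [-1.4, 0.1, -0.4]
opening: 0.0005
```

Run:
```python
import numpy as np
q=np.array([.587,-.0455]);a=np.radians(8.6);e=np.array([np.cos(a),np.sin(a)]);n=np.array([-e[1],e[0]])
from h import *
s=observe();R=np.array(s['orientation']);print(s['ee_pos'],s['force'],s['opening'])
for d in [15,10,5,0,-3]:
    t=np.radians(135-d);xy=q+e*(-.016+.085*np.cos(t))+n*.066
    P=np.array([*xy,.187+.085*np.sin(t)]);print(d,P.round(4),np.round(R.T@(P-s['ee_pos'])/.2,3))
```

```text
[0.51752043 0.00976204 0.2592247 ] [-1.35886191  0.09205532 -0.4054267 ] 0.00048033607794450306
15 [0.5193 0.011  0.2606] [-0.005 -0.007  0.01 ]
10 [0.5131 0.0101 0.2566] [-0.005  0.013 -0.022]
5 [0.5073 0.0092 0.2521] [-0.005  0.036 -0.051]
0 [0.5019 0.0084 0.2471] [-0.005  0.061 -0.078]
-3 [0.4989 0.0079 0.2439] [-0.005  0.077 -0.093]
```

Request:
carry_out --moves '[[[0, -0.1, 0], [0, 0, 0]], [[0, -0.2, 0], [0, 0, 0]], [[0, -0.3, 0], [0, 0, 0]], [[0, -0.3, 0], [0, 0, 0]], [[0, -0.3, 0], [0, 0, 0]]]'

```text
clock: 26.4
ee_pos: [0.5183, 0.0102, 0.3197]
orientation: [[0.152, -0.001, 0.988], [-0.988, -0.003, 0.152], [0.003, -1.0, -0.002]]
force: [-0.5, 0.3, -0.5]
opening: 0.0005
```

```bash
python3 look.py 14 scene,side,wrist lever_ball;  python3 - <<'E'
from h import *
for n in('scene','side'):
    p=camera(n);a=cv2.cvtColor(p['image'],cv2.COLOR_RGB2BGR);c=proj(p,[.56,-.01,.18]).astype(int)
    cv2.imwrite('pics/%s14z.png'%n,cv2.resize(a[c[1]-50:c[1]+50,c[0]-60:c[0]+60],None,fx=5,fy=5,interpolation=3))
E
```

```text
26.4 [0.518 0.01  0.32 ] [-0.459  0.325 -0.52 ]
scene lever_ball [300.0, 188.5] 0.73 z0 [ 0.182 -0.105] z.03 [ 0.224 -0.092] z.16 [ 0.409 -0.036]
side lever_ball [257.7, 198.6] 0.65 z0 [ 0.772 -0.256] z.03 [ 0.747 -0.226] z.16 [ 0.642 -0.097]
side lever_ball [246.8, 196.6] 0.42 z0 [ 0.818 -0.238] z.03 [ 0.792 -0.209] z.16 [ 0.681 -0.083]
side lever_ball [274.0, 216.3] 0.36 z0 [ 0.646 -0.204] z.03 [ 0.626 -0.176] z.16 [ 0.537 -0.053]
wrist lever_ball [280.1, 184.1] 0.95 z0 [0.505 0.01 ] z.03 [0.511 0.01 ] z.16 [0.534 0.014]
wrist lever_ball [279.5, 155.3] 0.74 z0 [0.549 0.017] z.03 [0.551 0.017] z.16 [0.562 0.019]
```

View pics/wrist14.png

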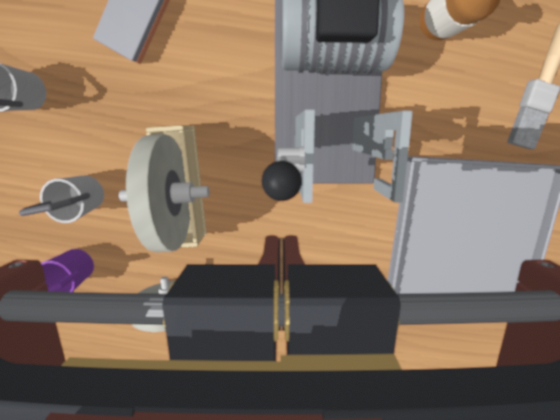

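View pics/side14z.png

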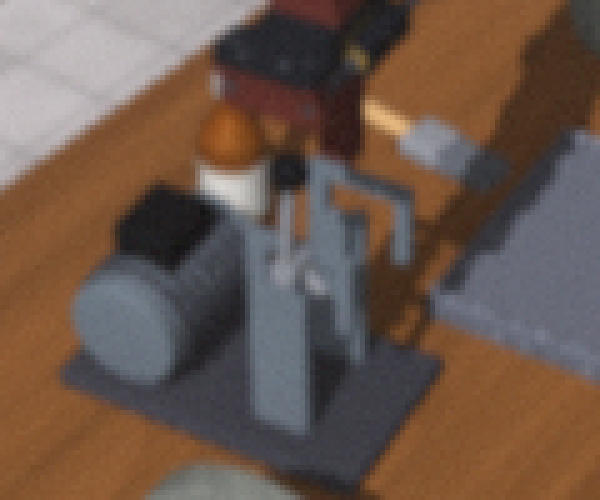

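```bash
python3 - <<'E'
from h import *
s=observe();p=camera('wrist');print(onz(p,(282,181),.271,s))
q=np.array([.587,-.0455]);a=np.radians(8.6);e=np.array([np.cos(a),np.sin(a)]);n=np.array([-e[1],e[0]])
for d in (36,40,45,50,55,60):
    t=np.radians(135-d);xy=q+e*(-.016+.085*np.cos(t))+n*.066
    P=np.array([*xy,.187+.085*np.sin(t)]);print(d,P,proj(p,P,s))
E
python3 st.py .553 .0155 .2705 -81.4
```

```text
[0.55466136 0.01573852 0.271     ]
36 [0.54816314 0.01537699 0.27095351] [281.01135911 190.9215096 ]
40 [0.55398562 0.01625756 0.27167655] [281.03979748 182.0932612 ]
45 [0.56131057 0.01736536 0.272     ] [281.07379953 170.57693455]
50 [0.56863551 0.01847315 0.27167655] [281.10545937 158.70387253]
55 [0.5759047  0.01957251 0.27070866] [281.13414263 146.68273906]
60 [0.58306283 0.02065508 0.2691037 ] [281.15928295 134.73260629]
clock 26.85 ee [0.5175 0.01   0.3188] F [-0.402  -0.3873  0.7971] T [0.0374 0.086  0.0298] open 0.0005846434459418292 yaw -81.24631810820956 ydown [-0.0034 -0.0037 -1.    ]
j [ -8.7   8.6   0.7 104.8   0.1  66.9 -89.3]
shift frac [-0.0011  0.2409  0.1804]
turn frac [0.0025 0.0017 0.002 ]
```

Request:
carry_out --moves '[[[0, 0, 0.06], [0.002, 0, 0]], [[-0.003, 0, 0.12], [0.002, 0, 0]], [[-0.003, 0, 0.187], [0.002, 0, 0]], [[-0.003, 0, 0.187], [0.002, 0, 0]], [[-0.003, 0.08, 0.187], [0.002, 0, 0]], [[-0.003, 0.16, 0.187], [0.002, 0, 0]], [[-0.003, 0.245, 0.187], [0.002, 0, 0]], [[-0.003, 0.245, 0.187], [0.002, 0, 0]], [[-0.003, 0.245, 0.187], [0.002, 0, 0]]]' --fingers 0.35

```text
clock: 27.6
ee_pos: [0.5538, 0.016, 0.2691]
orientation: [[0.152, -0.002, 0.988], [-0.988, -0.003, 0.152], [0.003, -1.0, -0.003]]
force: [1.0, -0.1, -0.4]
opening: 0.0555
```

Request:
carry_out --moves '[[[0, 0, 0], [0, 0, 0]], [[0, 0, 0], [0, 0, 0]], [[0, 0, 0], [0, 0, 0]], [[0, 0, 0], [0, 0, 0]], [[0, 0, 0], [0, 0, 0]], [[0, 0, 0], [0, 0, 0]]]' --fingers 1 --newtons 20

```text
clock: 28.1
ee_pos: [0.5541, 0.0153, 0.2697]
orientation: [[0.152, -0.001, 0.988], [-0.988, -0.004, 0.152], [0.004, -1.0, -0.002]]
force: [0.5, -2.5, 2.4]
opening: 0.025
```

Run:
```python
import numpy as np
q=np.array([.587,-.0455]);a=np.radians(8.6);e=np.array([np.cos(a),np.sin(a)]);n=np.array([-e[1],e[0]])
from h import *
s=observe();R=np.array(s['orientation']);print(s['ee_pos'],s['force'],s['opening'])
for d in [40,30,20,15,10,5,0,-3]:
    t=np.radians(135-d);xy=q+e*(-.016+.085*np.cos(t))+n*.066
    P=np.array([*xy,.187+.085*np.sin(t)]);print(d,P.round(4),np.round(R.T@(P-s['ee_pos'])/.2,3))
```

```text
[0.55412027 0.01534188 0.26965953] [ 0.48086294 -2.51190576  2.35082732] 0.02501961060546807
40 [0.554  0.0163 0.2717] [-0.005 -0.01   0.   ]
30 [0.5396 0.0141 0.2691] [-0.005  0.003 -0.073]
20 [0.5258 0.012  0.264 ] [-0.005  0.028 -0.142]
15 [0.5193 0.011  0.2606] [-0.005  0.046 -0.175]
10 [0.5131 0.0101 0.2566] [-0.005  0.065 -0.207]
5 [0.5073 0.0092 0.2521] [-0.005  0.088 -0.236]
0 [0.5019 0.0084 0.2471] [-0.006  0.113 -0.263]
-3 [0.4989 0.0079 0.2439] [-0.006  0.129 -0.279]
```

Request:
carry_out --moves '[[[0, 0.002, -0.035], [0, 0, 0]], [[0, 0.01, -0.073], [0, 0, 0]], [[0, 0.022, -0.108], [0, 0, 0]], [[0, 0.036, -0.142], [0, 0, 0]], [[0, 0.053, -0.175], [0, 0, 0]], [[0, 0.072, -0.207], [0, 0, 0]], [[0, 0.072, -0.207], [0, 0, 0]]]'

```text
clock: 28.68
ee_pos: [0.5109, 0.0087, 0.2548]
orientation: [[0.152, -0.004, 0.988], [-0.988, -0.004, 0.152], [0.004, -1.0, -0.004]]
force: [-3.3, -0.6, 2.1]
opening: 0.0246
```

Request:
carry_out --moves '[[[0, 0.012, -0.015], [0, 0, 0]], [[0, 0.023, -0.03], [0, 0, 0]], [[0, 0.035, -0.043], [0, 0, 0]], [[0, 0.047, -0.056], [0, 0, 0]], [[0, 0.062, -0.07], [0, 0, 0]], [[0, 0.062, -0.07], [0, 0, 0]], [[0, 0.062, -0.07], [0, 0, 0]]]'

```text
clock: 29.27
ee_pos: [0.4978, 0.0068, 0.2435]
orientation: [[0.152, -0.001, 0.988], [-0.988, -0.004, 0.152], [0.004, -1.0, -0.002]]
force: [-1.0, 0.5, 10.3]
opening: 0.0248
```

```bash
python3 st.py .5019 .0084 .2471 -81.4
```

```text
clock 29.2667 ee [0.4978 0.0068 0.2435] F [-0.9698  0.507  10.3353] T [-0.0021  0.2506  0.0477] open 0.02481533701985265 yaw -81.28001348507695 ydown [-0.0013 -0.0038 -1.    ]
j [ -8.4  10.6   0.3 112.7   0.2  56.8 -89.4]
shift frac [-0.0049 -0.0181  0.0214]
turn frac [0.0012 0.0013 0.0023]
```

Request:
carry_out --moves '[[[0, 0, 0], [0, 0, 0]], [[0, 0, 0], [0, 0, 0]], [[0, 0, 0], [0, 0, 0]], [[0, -0.1, 0], [0, 0, 0]], [[0, -0.2, 0], [0, 0, 0]], [[0, -0.3, 0], [0, 0, 0]], [[0, -0.4, -0.05], [0, 0, 0]], [[0, -0.5, -0.05], [0, 0, 0]], [[0, -0.5, -0.05], [0, 0, 0]], [[0, -0.5, -0.05], [0, 0, 0]]]' --fingers 0.35

```text
clock: 30.1
ee_pos: [0.4882, 0.0057, 0.3437]
orientation: [[0.152, -0.0, 0.988], [-0.988, -0.004, 0.152], [0.004, -1.0, -0.001]]
force: [0.2, 0.2, -0.8]
opening: 0.0572
```

Run:
```python
from h import *
camera('scene')
for n in('scene','side'):
    p=camera(n);save(p,n+'15')
s=observe();p=camera('wrist');save(p,'wrist15');print(s['ee_pos'],pinpoint(p,'lever_ball'))
q=np.array([.587,-.0455]);a=np.radians(8.6);e=np.array([np.cos(a),np.sin(a)]);n=np.array([-e[1],e[0]])
for d in (-3,0,3,6,10):
    t=np.radians(135-d);xy=q+e*(-.016+.085*np.cos(t))+n*.066
    P=np.array([*xy,.187+.085*np.sin(t)]);print(d,P,proj(p,P,s))
x,y=285,268
cv2.imwrite('pics/w15z.png',cv2.resize(cv2.imread('pics/wrist15.png')[100:330,180:380],None,fx=3,fy=3,interpolation=3))
```

```text
[0.48736976 0.00557872 0.34202235] [{'xy': [280.1, 205.6], 'confidence': 0.72}]
-3 [0.49885348 0.00791961 0.2438761 ] [280.93801597 201.78012599]
0 [0.50188228 0.00837767 0.24710408] [280.95788658 199.04850557]
3 [0.50507396 0.00886037 0.25016731] [280.97824308 195.98145945]
6 [0.50841978 0.00936638 0.25305741] [280.99901953 192.57641743]
10 [0.51310474 0.01007491 0.25662792] [281.02724416 187.51040436]
```

View pics/w15z.png

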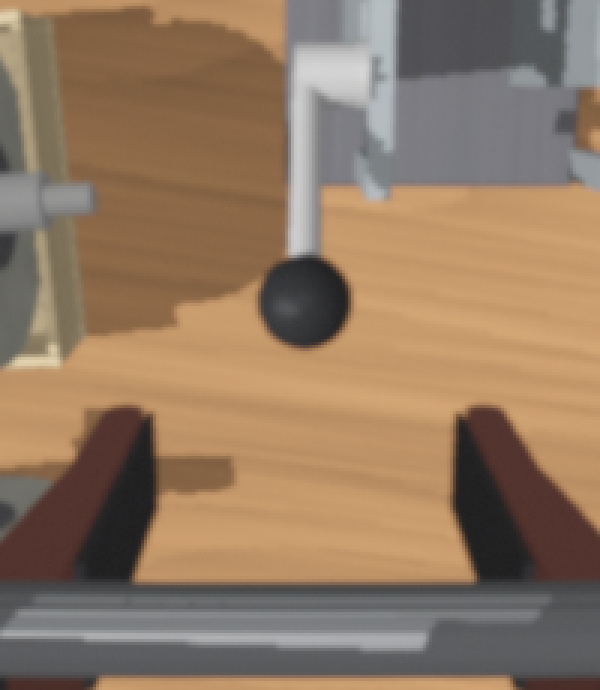

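View pics/scene15.png

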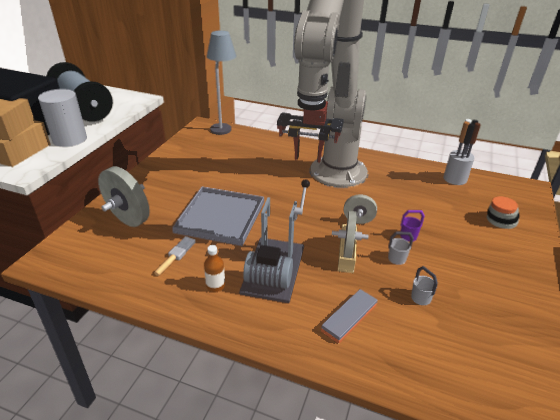

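```bash
python3 st.py .44 .33 .36 -81
```

```text
clock 30.35 ee [0.4875 0.0056 0.3422] F [-0.421   0.2478 -0.4001] T [ 0.0761  0.0786 -0.0245] open 0.056841033388068854 yaw -81.27442487046487 ydown [-0.0037 -0.0042 -1.    ]
j [ -8.6   4.6   0.5 106.3   0.2  69.4 -89.4]
shift frac [-1.6391 -0.0949  0.0109]
turn frac [ 0.0028 -0.0031  0.0023]
```

Request:
carry_out --moves '[[[-0.15, -0.1, 0], [0, 0, 0]], [[-0.3, -0.1, 0], [0, 0, 0]], [[-0.45, -0.1, 0], [0, 0, 0]], [[-0.6, -0.1, 0], [0, 0, 0]], [[-0.8, -0.1, 0], [0, 0, 0]], [[-1, -0.1, 0], [0, 0, 0]]]'

```text
clock: 30.85
ee_pos: [0.4567, 0.2043, 0.3609]
orientation: [[0.15, -0.004, 0.989], [-0.989, -0.005, 0.15], [0.004, -1.0, -0.005]]
force: [0.5, 0.9, 0.3]
opening: 0.0573
```

Request:
carry_out --moves '[[[-0.15, 0, 0], [0, 0, 0]], [[-0.35, 0, 0], [0, 0, 0]], [[-0.55, 0, 0], [0, 0, 0]], [[-0.64, 0, 0], [0, 0, 0]], [[-0.64, 0, 0], [0, 0, 0]], [[-0.64, 0, 0], [0, 0, 0]], [[-0.64, 0, 0], [0, 0, 0]]]'

```text
clock: 31.43
ee_pos: [0.438, 0.3295, 0.3596]
orientation: [[0.149, -0.005, 0.989], [-0.989, -0.006, 0.149], [0.005, -1.0, -0.006]]
force: [-0.5, -0.4, -0.7]
opening: 0.0567
```

Run:
```python
from h import *
import pickle
camera('side')
s=observe();p=camera('wrist');s2=observe();save(p,'wrist16');print(s['ee_pos'],s2['ee_pos']);pickle.dump((p,s),open('w16.pkl','wb'))
for t in('pot1_mid','pot3_mid'):
    for d in pinpoint(p,t): print(t,d['xy'],d['confidence'],onz(p,d['xy'],.03,s))
sc=camera('scene');save(sc,'scene16');sd=camera('side');save(sd,'side16')
for c in(sc,sd):
  for t in ('pot1_mid','pot4_mid'):
    for d in pinpoint(c,t): print(t,d['xy'],d['confidence'],onz(c,d['xy'],.03))
```

```text
[0.43818856 0.32909305 0.35988199] [0.43824366 0.32901489 0.36009802]
pot3_mid [246.0, 62.7] 0.75 [0.5921024  0.40278321 0.03      ]
pot4_mid [401.4, 252.1] 0.76 [0.44397497 0.32020238 0.03      ]
pot4_mid [411.9, 229.4] 0.66 [0.31530086 0.33548494 0.03      ]
pot4_mid [224.1, 327.1] 0.93 [0.44683014 0.31427002 0.03      ]
pot4_mid [260.4, 354.9] 0.93 [0.3065206 0.3208731 0.03     ]
pot4_mid [281.2, 192.9] 0.28 [ 0.69186601 -0.31650921  0.03      ]
```

View pics/wrist16.png

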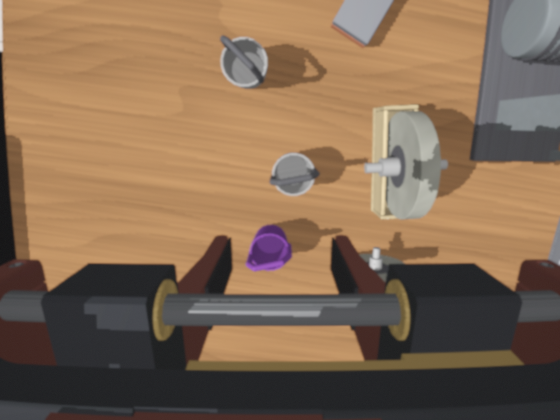

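Run:
```python
import cv2
a=cv2.imread('pics/wrist16.png')
cv2.imwrite('pics/w16z.png',cv2.resize(a[20:210,200:340],None,fx=4,fy=4,interpolation=3))
```

```text
(no output)
```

View pics/w16z.png

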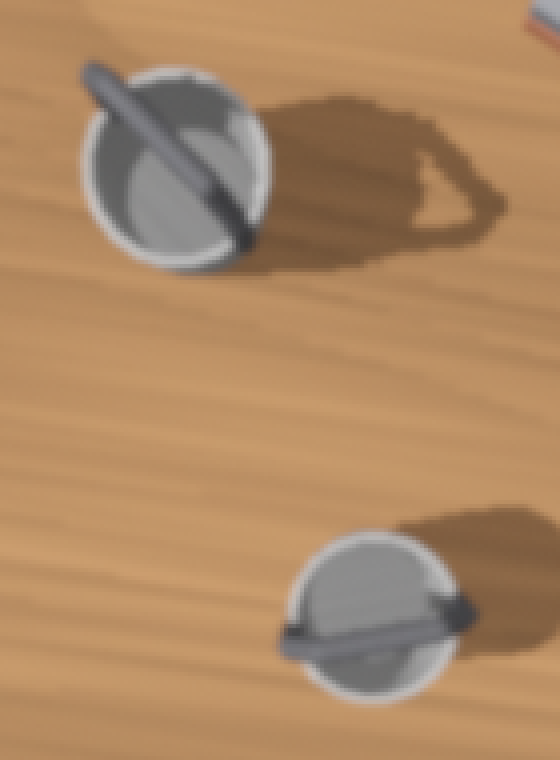

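```bash
cat > pot.py <<'E'
from h import *
import pickle
p,s=pickle.load(open('w16.pkl','rb'))
z=lambda a,b:np.array([200+a/4,20+b/4])
for nm,c,b0,b1 in(('A',(178,168),(100,75),(210,193)),('B',(373,616),(295,643),(440,629))):
    C=onz(p,z(*c),.06,s);P0=onz(p,z(*b0),.106,s);P1=onz(p,z(*b1),.106,s);d=P1-P0
    print(nm,'rim ctr',C.round(4),'bar mid',((P0+P1)/2).round(4),'len',np.linalg.norm(d).round(4),'dir deg',np.degrees(np.arctan2(d[1],d[0])).round(1))
E
python3 pot.py
```

```text
A rim ctr [0.5873 0.401  0.06  ] bar mid [0.5876 0.4027 0.106 ] len 0.0467 dir deg -127.5
B rim ctr [0.4454 0.3113 0.06  ] bar mid [0.445  0.3151 0.106 ] len 0.0484 dir deg -76.0
```

Run:
```python
from h import *
for n in('scene','side'):
    p=camera(n)
    for X in((.5875,.402,.03),(.445,.3125,.03)): print(n,proj(p,X),proj(p,[X[0],X[1],.106]))
a=cv2.imread('pics/scene16.png');cv2.imwrite('pics/sc16z.png',cv2.resize(a[190:320,330:480],None,fx=5,fy=5,interpolation=3))
```

```text
scene [422.92161834 290.65637792] [428.48018329 271.54580652]
scene [398.86898082 251.6806519 ] [403.1540266  233.20156117]
side [168.71176326 323.16468434] [163.92129909 307.80907861]
side [224.97059786 327.00097978] [222.78861417 311.71562951]
```

View pics/sc16z.png

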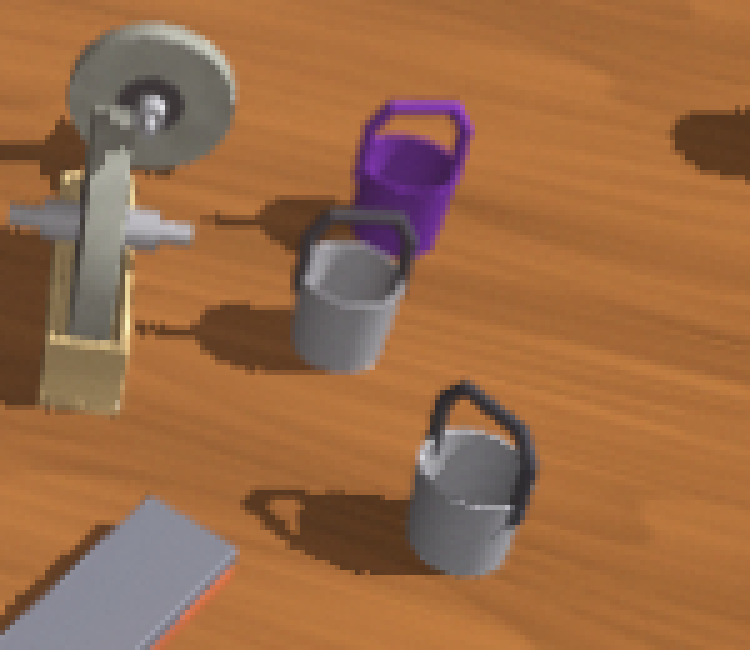

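Request:
carry_out --moves '[[[0, 0, 0], [0, -0.079, 0]], [[0, 0, 0], [0, -0.158, 0]], [[0, 0, 0], [0, -0.237, 0]], [[0, 0, 0], [0, -0.316, 0]], [[0, 0, 0], [0, -0.395, 0]], [[0, 0, 0], [0, -0.474, 0]], [[0, 0, 0], [0, -0.553, 0]], [[0, 0, 0], [0, -0.632, 0]], [[0, 0, 0], [0, -0.711, 0]], [[0, 0, 0], [0, -0.79, 0]], [[0, 0, 0], [0, -0.869, 0]], [[0, 0, 0], [0, -0.948, 0]]]'

```text
clock: 33.03
ee_pos: [0.4375, 0.3308, 0.3604]
orientation: [[0.997, -0.004, -0.075], [0.075, -0.005, 0.997], [-0.005, -1.0, -0.004]]
force: [0.0, -0.2, -0.4]
opening: 0.0569
```

```bash
python3 st.py .445 .3135 .2 14
```

```text
clock 33.0333 ee [0.4375 0.3308 0.3604] F [ 0.0396 -0.1831 -0.442 ] T [ 0.0324 -0.0054  0.073 ] open 0.05690331300390499 yaw 4.301608624318028 ydown [-0.0044 -0.0046 -1.    ]
j [-22.9  12.  -24.5  96.    5.2  73.5 -44.1]
shift frac [ 0.0346  0.8023 -0.0855]
turn frac [ 0.0025 -0.1078 -0.0032]
```

Request:
carry_out --moves '[[[0.01, 0.1, -0.02], [0.002, -0.05, -0.003]], [[0.02, 0.25, -0.04], [0.002, -0.1, -0.003]], [[0.034, 0.4, -0.08], [0.002, -0.108, -0.003]], [[0.034, 0.55, -0.085], [0.002, -0.108, -0.003]], [[0.034, 0.7, -0.085], [0.002, -0.108, -0.003]], [[0.034, 0.8, -0.085], [0.002, -0.108, -0.003]], [[0.034, 0.8, -0.085], [0.002, -0.108, -0.003]], [[0.034, 0.8, -0.085], [0.002, -0.108, -0.003]], [[0.034, 0.8, -0.085], [0.002, -0.108, -0.003]]]'

```text
clock: 33.78
ee_pos: [0.4455, 0.3144, 0.2019]
orientation: [[0.97, 0.001, -0.242], [0.242, 0.001, 0.97], [0.001, -1.0, 0.0]]
force: [0.3, 0.4, -0.1]
opening: 0.0572
```

```bash
python3 - <<'E'
from h import *
camera('scene')
s=observe();p=camera('wrist');save(p,'wrist17')
for y in(-.02,0,.02):
    a=np.radians(104);print(proj(p,[.445+y*np.cos(a),.3135+y*np.sin(a),.106],s))
E
python3 st.py .445 .3135 .107 14
```

```text
[278.8884887  240.64932746]
[278.85752114 217.96105174]
[278.82658326 194.31712828]
clock 33.8833 ee [0.4457 0.3145 0.2023] F [0.2244 0.3799 0.2289] T [ 0.0264 -0.0371  0.061 ] open 0.056911021712576074 yaw 14.029705164679047 ydown [ 0.0023  0.0011 -1.    ]
j [-21.8  19.5 -24.4 108.1   9.8  54.3 -36.7]
shift frac [-0.006   0.4765 -0.0044]
turn frac [-0.0004  0.0003  0.0016]
```

View pics/wrist17.png

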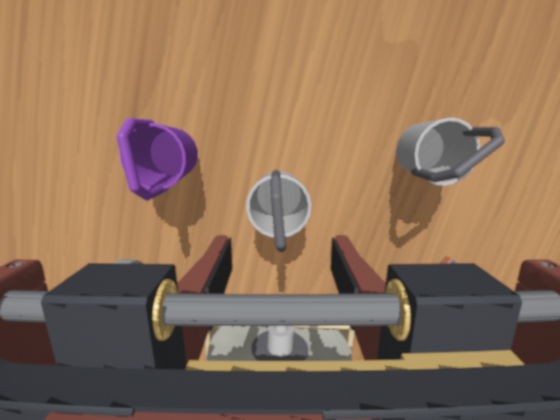

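Request:
carry_out --moves '[[[-0.004, 0.12, -0.004], [0, 0, 0]], [[-0.004, 0.25, -0.004], [0, 0, 0]], [[-0.004, 0.38, -0.004], [0, 0, 0]], [[-0.004, 0.476, -0.004], [0, 0, 0]], [[-0.004, 0.476, -0.004], [0, 0, 0]], [[-0.004, 0.476, -0.004], [0, 0, 0]]]'

```text
clock: 34.38
ee_pos: [0.4456, 0.314, 0.1078]
orientation: [[0.97, 0.002, -0.242], [0.242, 0.001, 0.97], [0.003, -1.0, 0.001]]
force: [-0.3, 0.7, 1.2]
opening: 0.0571
```

Request:
carry_out --moves '[[[0, 0, 0], [0, 0, 0]], [[0, 0, 0], [0, 0, 0]], [[0, 0, 0], [0, 0, 0]], [[0, 0, 0], [0, 0, 0]], [[0, 0, 0], [0, 0, 0]], [[0, 0, 0], [0, 0, 0]], [[0, 0, 0], [0, 0, 0]], [[0, 0, 0], [0, 0, 0]]]' --fingers 1 --newtons 30

```text
clock: 35.05
ee_pos: [0.4454, 0.314, 0.1077]
orientation: [[0.97, 0.002, -0.242], [0.242, 0.001, 0.97], [0.002, -1.0, 0.001]]
force: [-1.3, -0.1, 0.4]
opening: 0.0081
```

Request:
carry_out --moves '[[[0, -0.03, 0], [0, 0, 0]], [[0, -0.08, 0], [0, 0, 0]], [[0, -0.15, 0], [0, 0, 0]], [[0, -0.25, 0], [0, 0, 0]], [[0, -0.36, 0], [0, 0, 0]], [[0, -0.48, 0], [0, 0, 0]], [[0, -0.6, 0], [0, 0, 0]], [[0, -0.72, 0], [0, 0, 0]], [[0, -0.82, 0], [0, 0, 0]], [[0, -0.92, 0], [0, 0, 0]], [[0, -1, 0], [0, 0, 0]]]'

```text
clock: 35.97
ee_pos: [0.4449, 0.3139, 0.3103]
orientation: [[0.97, 0.003, -0.243], [0.243, 0.002, 0.97], [0.004, -1.0, 0.001]]
force: [0.6, -0.6, -2.2]
opening: 0.008
```

```bash
python3 st.py .46 .12 .40 14; python3 look.py 18 scene pot1_mid
```

```text
clock 35.9667 ee [0.4449 0.3139 0.3103] F [ 0.6454 -0.572  -2.1899] T [ 0.0544 -0.051  -0.0153] open 0.008015071687542582 yaw 14.043612179491792 ydown [ 0.0034  0.0022 -1.    ]
j [-20.3  13.3 -25.4 101.    6.2  66.8 -33.5]
shift frac [-0.1603 -0.4505 -0.958 ]
turn frac [-0.0008  0.0005  0.0025]
35.9667 [0.445 0.314 0.31 ] [ 0.645 -0.572 -2.19 ]
```

View pics/scene18.png

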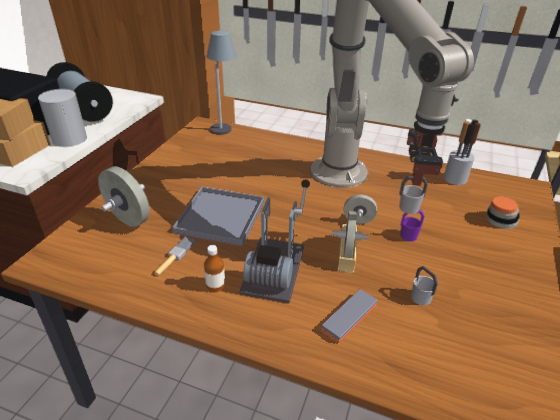

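Request:
carry_out --moves '[[[0, -0.1, -0.03], [0, 0, 0]], [[0, -0.2, -0.08], [0, 0, 0]], [[-0.03, -0.3, -0.16], [0, 0, 0]], [[-0.05, -0.4, -0.26], [0, 0, 0]], [[-0.06, -0.45, -0.36], [0, 0, 0]], [[-0.08, -0.45, -0.47], [0, 0, 0]], [[-0.1, -0.45, -0.58], [0, 0, 0]], [[-0.11, -0.45, -0.69], [0, 0, 0]], [[-0.13, -0.45, -0.8], [0, 0, 0]], [[-0.15, -0.45, -0.9], [0, 0, 0]], [[-0.16, -0.45, -0.958], [0, 0, 0]]]'

```text
clock: 36.98
ee_pos: [0.4603, 0.1178, 0.3993]
orientation: [[0.971, 0.005, -0.24], [0.24, 0.003, 0.971], [0.006, -1.0, 0.002]]
force: [1.1, 0.5, -2.1]
opening: 0.0083
```

```bash
python3 st.py .47 -.07 .40 14
```

```text
clock 36.9833 ee [0.4603 0.1178 0.3993] F [ 1.0884  0.4826 -2.0544] T [0.0146 0.0762 0.0688] open 0.008260394195623176 yaw 13.87711995497503 ydown [ 0.005   0.0031 -1.    ]
j [ -5.4   2.1 -16.8 101.8   0.6  75.9  -8.5]
shift frac [-0.178  -0.0062 -0.9232]
turn frac [-0.0011 -0.0014  0.0036]
```

Request:
carry_out --moves '[[[-0.02, 0, -0.1], [0, 0, 0]], [[-0.04, 0, -0.21], [0, 0, 0]], [[-0.06, 0, -0.32], [0, 0, 0]], [[-0.08, 0, -0.43], [0, 0, 0]], [[-0.1, 0, -0.54], [0, 0, 0]], [[-0.12, 0, -0.65], [0, 0, 0]], [[-0.14, 0, -0.76], [0, 0, 0]], [[-0.16, 0, -0.87], [0, 0, 0]], [[-0.18, 0, -0.98], [0, 0, 0]]]'

```text
clock: 37.73
ee_pos: [0.4716, -0.0821, 0.3976]
orientation: [[0.971, 0.003, -0.24], [0.24, 0.003, 0.971], [0.004, -1.0, 0.002]]
force: [-0.1, 0.0, -1.6]
opening: 0.0079
```

```bash
python3 st.py .47 -.27 .40 14
```

```text
clock 37.7333 ee [ 0.4716 -0.0821  0.3976] F [-0.1147  0.0191 -1.5908] T [ 0.0016 -0.0596  0.0473] open 0.007905969765334798 yaw 13.88705483026884 ydown [ 0.0032  0.0031 -1.    ]
j [  7.4   1.9  -5.  102.1  -0.   75.8  16.3]
shift frac [-0.2333 -0.0148 -0.9098]
turn frac [-0.0014 -0.0013  0.0025]
```

Request:
carry_out --moves '[[[-0.03, 0, -0.1], [0, 0, 0]], [[-0.06, 0, -0.21], [0, 0, 0]], [[-0.09, 0, -0.32], [0, 0, 0]], [[-0.12, 0, -0.43], [0, 0, 0]], [[-0.14, 0, -0.54], [0, 0, 0]], [[-0.17, 0, -0.65], [0, 0, 0]], [[-0.19, 0, -0.76], [0, 0, 0]], [[-0.21, 0, -0.87], [0, 0, 0]], [[-0.235, 0, -0.95], [0, 0, 0]]]'

```text
clock: 38.48
ee_pos: [0.471, -0.2795, 0.3957]
orientation: [[0.971, 0.001, -0.239], [0.239, 0.003, 0.971], [0.002, -1.0, 0.003]]
force: [0.6, 0.4, -0.7]
opening: 0.0083
```

```bash
python3 - <<'E'
from h import *
from scipy.optimize import least_squares
p=camera('wrist');s=dict(ee_pos=[.674,-.2047,.4413],orientation=[[1,-.001,.007],[-.007,-.002,1],[-.001,-1,-.002]])
R=[((-.13,.125),(97,171)),((.13,.125),(229,157)),((.13,-.125),(246,279))]
def W(q,L):
    c,s_=np.cos(q[2]),np.sin(q[2]);return np.array([q[0]+c*L[0]-s_*L[1],q[1]+s_*L[0]+c*L[1],.025])
r=least_squares(lambda q:np.concatenate([proj(p,W(q,L),s)-o for L,o in R]),[.46,-.318,.1]);q=r.x;print(q,np.degrees(q[2]),r.fun)
for n in('scene','side'):
    pc=camera(n);b=cv2.cvtColor(pc['image'],cv2.COLOR_RGB2BGR)
    pts=np.array([proj(pc,W(q,L)) for L in[(.13,.125),(.13,-.125),(-.13,-.125),(-.13,.125)]])
    x0,y0=(pts.min(0)-30).astype(int);b=cv2.resize(b[max(y0,0):y0+130,x0:x0+150],None,fx=4,fy=4,interpolation=3)
    cv2.polylines(b,[((pts-[x0,max(y0,0)])*4).astype(int)],True,(0,0,255),1);cv2.imwrite('pics/tray_%s.png'%n,b)
E
python3 st.py .47 -.37 .40 14
```

```text
[ 0.46171415 -0.31912701  0.08659577] 4.961571867540324 [-1.79158874 -0.15469404  1.05146977 -0.0063984   0.68700553  0.43053249]
clock 38.6333 ee [ 0.4707 -0.2788  0.3957] F [ 0.4632  0.3542 -2.1525] T [ 0.0299 -0.0556  0.0079] open 0.007905467779949202 yaw 13.732668063099267 ydown [ 0.001   0.0038 -1.    ]
j [19.6  8.8  5.3 94.8 -1.1 76.5 38.9]
shift frac [-0.1115 -0.0232 -0.442 ]
turn frac [-0.0022 -0.003   0.0012]
```

View pics/tray_scene.png

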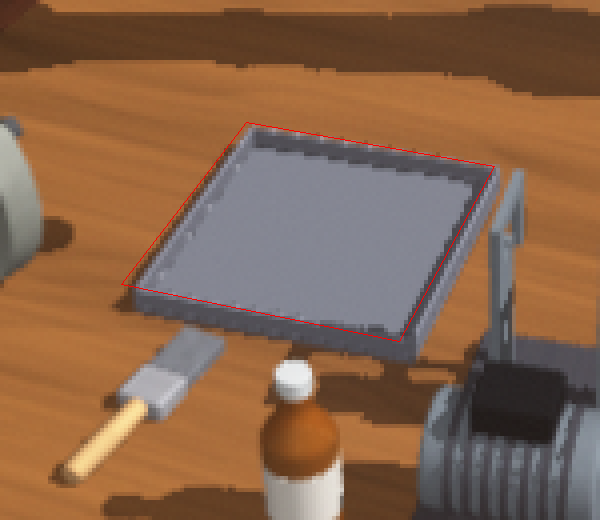

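View pics/tray_side.png

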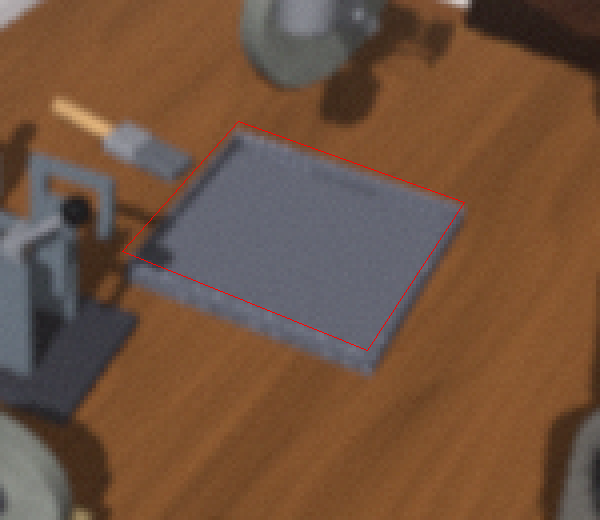

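Request:
carry_out --moves '[[[-0.03, 0, -0.1], [0, 0, 0]], [[-0.06, 0, -0.21], [0, 0, 0]], [[-0.09, 0.05, -0.32], [0, 0, 0]], [[-0.112, 0.15, -0.4], [0, 0, 0]], [[-0.112, 0.25, -0.445], [0, 0, 0]], [[-0.112, 0.36, -0.445], [0, 0, 0]], [[-0.112, 0.48, -0.445], [0, 0, 0]], [[-0.112, 0.6, -0.445], [0, 0, 0]], [[-0.112, 0.72, -0.445], [0, 0, 0]], [[-0.112, 0.84, -0.445], [0, 0, 0]], [[-0.112, 0.93, -0.445], [0, 0, 0]], [[-0.112, 0.93, -0.445], [0, 0, 0]]]'

```text
clock: 39.63
ee_pos: [0.4685, -0.3665, 0.2049]
orientation: [[0.971, -0.005, -0.239], [0.239, 0.009, 0.971], [-0.003, -1.0, 0.01]]
force: [-0.0, -0.2, -2.7]
opening: 0.0081
```

```bash
python3 st.py .47 -.37 .1125 14
```

```text
clock 39.6333 ee [ 0.4685 -0.3665  0.2049] F [-0.0205 -0.2196 -2.7478] T [ 0.065  -0.0161 -0.0173] open 0.008147786239019818 yaw 13.85091221043086 ydown [-0.0054  0.009  -0.9999]
j [ 26.4  22.2   7.4 102.6  -3.7  55.9  49.2]
shift frac [ 0.0043  0.4618 -0.0233]
turn frac [-0.0064 -0.0017 -0.002 ]
```

Request:
carry_out --moves '[[[0, 0.08, -0.01], [-0.006, 0, -0.002]], [[0, 0.17, -0.02], [-0.006, 0, -0.002]], [[0, 0.26, -0.02], [-0.006, 0, -0.002]], [[0, 0.34, -0.02], [-0.006, 0, -0.002]], [[0, 0.4, -0.02], [-0.006, 0, -0.002]], [[0, 0.43, -0.02], [-0.006, 0, -0.002]], [[0, 0.45, -0.02], [-0.006, 0, -0.002]], [[0, 0.46, -0.02], [-0.006, 0, -0.002]], [[0, 0.46, -0.02], [-0.006, 0, -0.002]], [[0, 0.46, -0.02], [-0.006, 0, -0.002]]]'

```text
clock: 40.47
ee_pos: [0.4695, -0.3698, 0.1136]
orientation: [[0.971, 0.001, -0.239], [0.239, -0.0, 0.971], [0.001, -1.0, -0.0]]
force: [-0.7, -0.8, -2.2]
opening: 0.0079
```

```bash
python3 st.py .47 -.37 .1125 14; python3 look.py 19 side pot1_mid
```

```text
clock 40.4667 ee [ 0.4695 -0.3698  0.1136] F [-0.6987 -0.7592 -2.1818] T [-0.0046  0.0438  0.0263] open 0.007909766250938432 yaw 13.853910635991946 ydown [ 0.0009 -0.     -1.    ]
j [ 27.2  28.6   6.6 106.6  -4.5  45.   50.1]
shift frac [ 0.0023  0.0057 -0.0015]
turn frac [ 0.0001 -0.0016  0.0006]
40.4667 [ 0.469 -0.37   0.114] [-0.699 -0.759 -2.182]
```

View pics/side19.png

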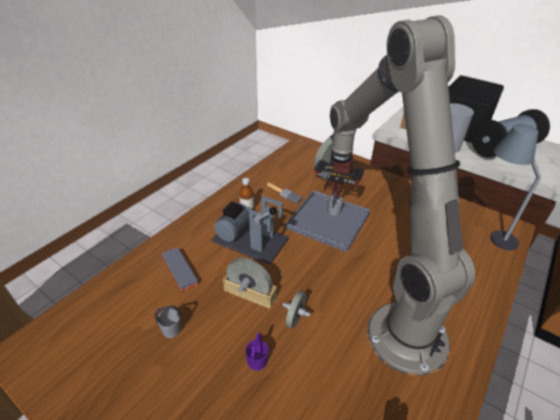

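Still hanging; lower to contact.

Request:
carry_out --moves '[[[0, 0.006, 0], [0, 0, 0]], [[0, 0.012, 0], [0, 0, 0]], [[0, 0.015, 0], [0, 0, 0]], [[0, 0.015, 0], [0, 0, 0]], [[0, 0.015, 0], [0, 0, 0]]]'

```text
clock: 40.98
ee_pos: [0.4699, -0.3708, 0.1126]
orientation: [[0.971, 0.003, -0.239], [0.239, -0.001, 0.971], [0.002, -1.0, -0.002]]
force: [-2.5, 2.0, 11.2]
opening: 0.0078
```

Request:
carry_out --moves '[[[0, -0.006, 0], [0, 0, 0]], [[0, -0.006, 0], [0, 0, 0]], [[0, -0.006, 0], [0, 0, 0]]]'

```text
clock: 41.23
ee_pos: [0.47, -0.3708, 0.1139]
orientation: [[0.971, 0.003, -0.239], [0.239, -0.002, 0.971], [0.003, -1.0, -0.002]]
force: [-0.5, 0.4, -1.6]
opening: 0.0084
```

Request:
carry_out --moves '[[[0, 0, 0], [0, 0, 0]], [[0, 0, 0], [0, 0, 0]], [[0, 0, 0], [0, 0, 0]], [[0, 0, 0], [0, 0, 0]], [[0, 0, 0], [0, 0, 0]], [[0, -0.08, 0], [0, 0, 0]], [[0, -0.2, 0], [0, 0, 0]], [[0, -0.35, 0], [0, 0, 0]], [[0, -0.55, 0], [0, 0, 0]], [[0, -0.75, 0], [0, 0, 0]], [[0, -0.95, 0], [0, 0, 0]]]' --fingers 0.5

```text
clock: 42.15
ee_pos: [0.469, -0.3703, 0.3057]
orientation: [[0.971, 0.003, -0.239], [0.239, -0.001, 0.971], [0.002, -1.0, -0.002]]
force: [0.4, -1.0, -0.2]
opening: 0.044
```

```bash
python3 st.py .48 -.17 .42 -37.5; python3 look.py 20 scene,side pot1_mid,pot4_mid
python3 - <<'E'
import cv2
a=cv2.imread('pics/scene20.png');cv2.imwrite('pics/sc20z.png',cv2.resize(a[150:330,90:280],None,fx=4,fy=4,interpolation=3))
E
```

```text
clock 42.15 ee [ 0.469  -0.3703  0.3057] F [ 0.3628 -1.0089 -0.1574] T [-0.0194 -0.0868  0.0205] open 0.04397229203109371 yaw 13.814262803941508 ydown [ 0.0028 -0.0015 -1.    ]
j [25.7 16.9  8.4 96.3 -2.6 66.8 48.6]
shift frac [ 0.2938 -0.5727  0.9583]
turn frac [0.0006 0.5702 0.002 ]
42.15 [ 0.469 -0.37   0.306] [ 0.363 -1.009 -0.157]
scene pot4_mid [206.3, 206.6] 0.83 z0 [ 0.426 -0.388] z.03 [ 0.461 -0.366] z.16 [ 0.614 -0.273]
scene pot4_mid [408.2, 229.1] 0.58 z0 [0.279 0.324] z.03 [0.318 0.324] z.16 [0.49  0.324]
side pot1_mid [274.6, 215.2] 0.52 z0 [ 0.649 -0.211] z.03 [ 0.628 -0.182] z.16 [ 0.538 -0.059]
side pot1_mid [272.8, 209.6] 0.44 z0 [ 0.676 -0.235] z.03 [ 0.654 -0.206] z.16 [ 0.561 -0.08 ]
side pot4_mid [258.9, 356.4] 0.9 z0 [0.318 0.314] z.03 [0.307 0.327] z.16 [0.26  0.382]
side pot4_mid [334.7, 205.3] 0.73 z0 [ 0.483 -0.414] z.03 [ 0.468 -0.38 ] z.16 [ 0.4   -0.231]
```

View pics/sc20z.png

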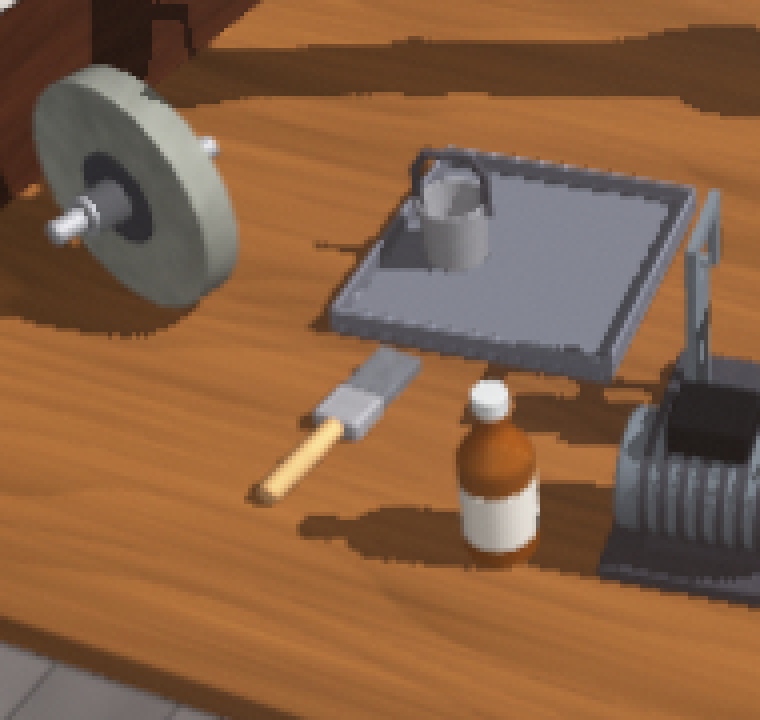

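Request:
carry_out --moves '[[[0, -0.15, 0.05], [0, 0, 0]], [[0.03, -0.3, 0.15], [0, 0.07, 0]], [[0.08, -0.45, 0.3], [0, 0.14, 0]], [[0.12, -0.47, 0.45], [0, 0.21, 0]], [[0.18, -0.47, 0.6], [0, 0.28, 0]], [[0.22, -0.47, 0.75], [0, 0.35, 0]], [[0.27, -0.47, 0.88], [0, 0.42, 0]], [[0.294, -0.47, 0.958], [0, 0.5, 0]], [[0.294, -0.47, 0.958], [0, 0.57, 0]]]'

```text
clock: 43.2
ee_pos: [0.4802, -0.1651, 0.3947]
orientation: [[0.794, -0.002, 0.608], [-0.608, 0.002, 0.794], [-0.003, -1.0, 0.0]]
force: [0.3, -0.1, -0.3]
opening: 0.044
```

```bash
python3 st.py .5 .02 .40 -37.5
```

```text
clock 43.2 ee [ 0.4802 -0.1651  0.3947] F [ 0.2774 -0.1431 -0.2646] T [-0.0049  0.026   0.0489] open 0.04395165092846553 yaw -37.44579780066763 ydown [-0.0019  0.0018 -1.    ]
j [  7.6   4.7   4.8  99.5  -0.5  75.9 -25. ]
shift frac [-0.4841 -0.0253  0.7948]
turn frac [-0.0002  0.0006 -0.0016]
```

Request:
carry_out --moves '[[[-0.08, -0.02, 0.13], [0, 0, 0]], [[-0.16, -0.02, 0.27], [0, 0, 0]], [[-0.25, -0.02, 0.41], [0, 0, 0]], [[-0.34, -0.02, 0.55], [0, 0, 0]], [[-0.42, -0.02, 0.68], [0, 0, 0]], [[-0.484, -0.02, 0.795], [0, 0, 0]]]'

```text
clock: 43.7
ee_pos: [0.4992, 0.0224, 0.3971]
orientation: [[0.795, -0.005, 0.607], [-0.607, 0.002, 0.795], [-0.005, -1.0, -0.002]]
force: [-0.1, -0.9, 0.7]
opening: 0.0441
```

Request:
carry_out --moves '[[[-0.04, 0, 0.16], [0, 0, 0]], [[-0.08, 0, 0.32], [0, 0, 0]], [[-0.12, 0, 0.48], [0, 0, 0]], [[-0.16, 0, 0.64], [0, 0, 0]], [[-0.2, 0, 0.8], [0, 0, 0]], [[-0.23, 0, 0.96], [0, 0, 0]]]'

```text
clock: 44.2
ee_pos: [0.5788, 0.2046, 0.3947]
orientation: [[0.795, -0.009, 0.606], [-0.606, 0.001, 0.795], [-0.007, -1.0, -0.005]]
force: [0.9, 0.3, 0.5]
opening: 0.044
```

```bash
python3 st.py .575 .375 .30 -37.5
```

```text
clock 44.2 ee [0.5788 0.2046 0.3947] F [0.9046 0.306  0.5091] T [-0.0013 -0.0166 -0.0135] open 0.04397629586996586 yaw -37.30999678662282 ydown [-0.0088  0.0007 -1.    ]
j [-16.9  16.7 -10.8  85.    2.9  79.1 -65.1]
shift frac [-0.528   0.4745  0.6683]
turn frac [ 0.003   0.0021 -0.0047]
```

Request:
carry_out --moves '[[[-0.1, 0.05, 0.12], [0.003, 0, -0.005]], [[-0.2, 0.1, 0.25], [0.003, 0, -0.005]], [[-0.3, 0.2, 0.38], [0.003, 0, -0.005]], [[-0.4, 0.3, 0.5], [0.003, 0, -0.005]], [[-0.48, 0.4, 0.6], [0.003, 0, -0.005]], [[-0.528, 0.47, 0.668], [0.003, 0, -0.005]], [[-0.528, 0.47, 0.668], [0.003, 0, -0.005]], [[-0.528, 0.47, 0.668], [0.003, 0, -0.005]], [[-0.528, 0.47, 0.668], [0.003, 0, -0.005]]]'

```text
clock: 44.95
ee_pos: [0.5761, 0.3732, 0.3012]
orientation: [[0.794, 0.001, 0.608], [-0.608, -0.001, 0.794], [0.002, -1.0, -0.0]]
force: [-0.0, 0.4, -0.3]
opening: 0.0437
```

```bash
python3 - <<'E'
from h import *
import pickle
camera('scene')
s=observe();p=camera('wrist');save(p,'wrist21');pickle.dump((p,s),open('w21.pkl','wb'))
for y in(-.02,0,.02):
    a=np.radians(52.5);print(proj(p,[.5875+y*np.cos(a),.402+y*np.sin(a),.106],s))
a=cv2.imread('pics/wrist21.png');cv2.imwrite('pics/w21z.png',cv2.resize(a[120:270,200:380],None,fx=4,fy=4,interpolation=3))
E
python3 st.py .5875 .402 .2 -37.5
```

```text
[273.16303674 184.41918778]
[273.06112959 166.86096606]
[272.95920683 148.8152437 ]
clock 45.05 ee [0.5764 0.3731 0.3023] F [ 0.6897 -0.2424  0.5375] T [-0.0107  0.0306  0.012 ] open 0.04371256415662109 yaw -37.47920859301677 ydown [ 0.0025 -0.0001 -1.    ]
j [-29.   26.6 -13.3  82.5   6.4  71.5 -80.5]
shift frac [-0.0451  0.5118  0.1476]
turn frac [-0.0009  0.0002  0.0013]
```

View pics/w21z.png

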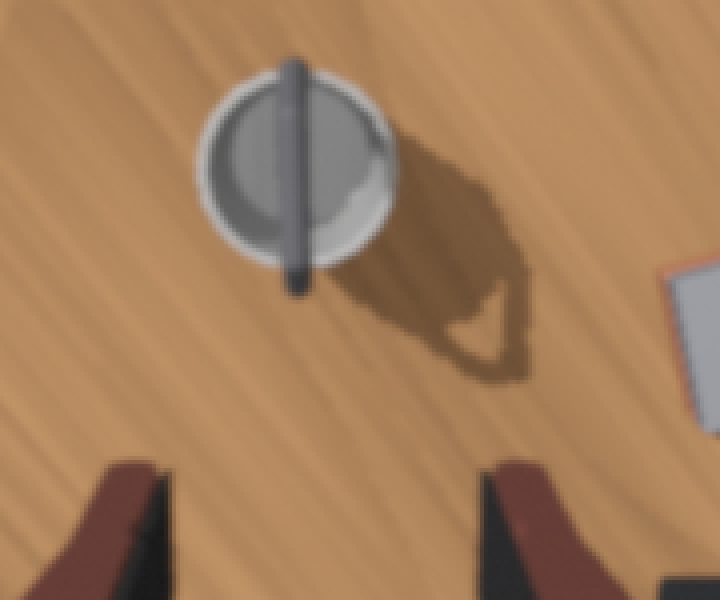

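Request:
carry_out --moves '[[[-0.02, 0.1, 0.08], [0, 0, 0]], [[-0.042, 0.2, 0.155], [0, 0, 0]], [[-0.042, 0.32, 0.155], [0, 0, 0]], [[-0.042, 0.44, 0.155], [0, 0, 0]], [[-0.042, 0.5, 0.155], [0, 0, 0]], [[-0.042, 0.5, 0.155], [0, 0, 0]], [[-0.042, 0.5, 0.155], [0, 0, 0]]]'

```text
clock: 45.63
ee_pos: [0.5896, 0.4019, 0.2033]
orientation: [[0.793, 0.003, 0.61], [-0.61, -0.0, 0.793], [0.003, -1.0, 0.002]]
force: [0.0, -0.6, -0.2]
opening: 0.0438
```

```bash
python3 - <<'E'
from h import *
s=observe();p=camera('wrist');save(p,'wrist22')
for y in(-.02,0,.02):
    a=np.radians(52.5);print(proj(p,[.5885+y*np.cos(a),.4035+y*np.sin(a),.106],s))
E
python3 st.py .5885 .4035 .107 -37.5
```

```text
[278.84684445 238.94042393]
[278.7783341  216.27224518]
[278.70835226 192.65870843]
clock 45.6833 ee [0.59   0.4026 0.2043] F [-0.5507  0.8891  0.1322] T [ 0.0555  0.0623 -0.0336] open 0.04379802966525838 yaw -37.54414034169358 ydown [ 0.0046  0.0012 -1.    ]
j [-30.8  33.4 -13.   84.6   8.1  62.7 -82.9]
shift frac [-0.01    0.4865 -0.0026]
turn frac [-0.0024 -0.0005  0.0019]
```

View pics/wrist22.png

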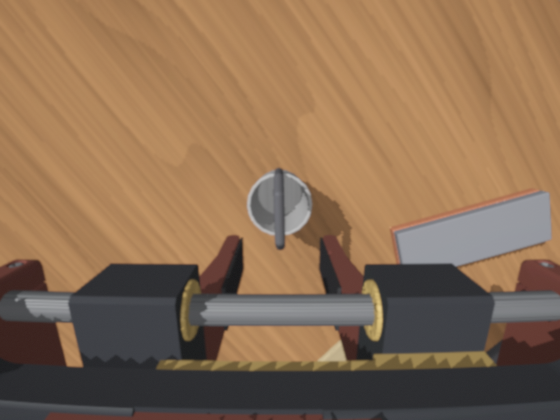

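Request:
carry_out --moves '[[[-0.008, 0.12, 0], [0, 0, 0]], [[-0.008, 0.25, 0], [0, 0, 0]], [[-0.008, 0.38, 0], [0, 0, 0]], [[-0.008, 0.484, 0], [0, 0, 0]], [[-0.008, 0.484, 0], [0, 0, 0]], [[-0.008, 0.484, 0], [0, 0, 0]]]'

```text
clock: 46.18
ee_pos: [0.5896, 0.4037, 0.1086]
orientation: [[0.793, 0.005, 0.61], [-0.61, 0.001, 0.793], [0.003, -1.0, 0.004]]
force: [0.2, -0.3, -0.2]
opening: 0.0439
```

Request:
carry_out --moves '[[[0, 0, 0], [0, 0, 0]], [[0, 0, 0], [0, 0, 0]], [[0, 0, 0], [0, 0, 0]], [[0, 0, 0], [0, 0, 0]], [[0, 0, 0], [0, 0, 0]], [[0, 0, 0], [0, 0, 0]], [[0, 0, 0], [0, 0, 0]]]' --fingers 1 --newtons 30

```text
clock: 46.77
ee_pos: [0.5898, 0.4042, 0.109]
orientation: [[0.793, 0.006, 0.61], [-0.61, 0.002, 0.793], [0.003, -1.0, 0.005]]
force: [0.6, 1.2, 1.4]
opening: 0.0079
```

Request:
carry_out --moves '[[[0, -0.03, 0], [0, 0, 0]], [[0, -0.08, 0], [0, 0, 0]], [[0, -0.15, 0], [0, 0, 0]], [[0, -0.25, 0], [0, 0, 0]], [[0, -0.36, 0], [0, 0, 0]], [[0, -0.48, 0], [0, 0, 0]], [[0, -0.6, 0], [0, 0, 0]], [[0, -0.72, 0], [0, 0, 0]], [[0, -0.82, 0], [0, 0, 0]], [[0, -0.92, 0], [0, 0, 0]], [[0, -1, 0], [0, 0, 0]]]'

```text
clock: 47.68
ee_pos: [0.5888, 0.4038, 0.3126]
orientation: [[0.793, 0.008, 0.61], [-0.61, 0.004, 0.793], [0.004, -1.0, 0.008]]
force: [0.2, 0.1, -1.2]
opening: 0.0077
```

```bash
python3 st.py .55 .23 .40 -37.5
```

```text
clock 47.6833 ee [0.5888 0.4038 0.3126] F [ 0.2192  0.1463 -1.2169] T [0.039  0.0366 0.0171] open 0.007735315366470246 yaw -37.56247378288236 ydown [ 0.0079  0.0039 -1.    ]
j [-30.9  28.8 -13.3  77.7   6.8  73.7 -82. ]
shift frac [ 0.3777 -0.4419 -0.8036]
turn frac [-0.005  -0.0007  0.0025]
```

Request:
carry_out --moves '[[[0, -0.1, -0.03], [0, 0, 0]], [[0.03, -0.2, -0.1], [0, 0, 0]], [[0.08, -0.3, -0.18], [0, 0, 0]], [[0.13, -0.4, -0.28], [0, 0, 0]], [[0.18, -0.44, -0.38], [0, 0, 0]], [[0.23, -0.44, -0.49], [0, 0, 0]], [[0.28, -0.44, -0.6], [0, 0, 0]], [[0.33, -0.44, -0.71], [0, 0, 0]], [[0.378, -0.44, -0.804], [0, 0, 0]]]'

```text
clock: 48.43
ee_pos: [0.5492, 0.2282, 0.4012]
orientation: [[0.792, 0.009, 0.61], [-0.61, 0.004, 0.792], [0.005, -1.0, 0.009]]
force: [0.0, 0.2, -1.3]
opening: 0.0083
```

Request:
carry_out --moves '[[[0.05, 0, -0.1], [0, 0, 0]], [[0.11, 0, -0.2], [0, 0, 0]], [[0.17, 0, -0.31], [0, 0, 0]], [[0.23, 0, -0.42], [0, 0, 0]], [[0.29, 0, -0.53], [0, 0, 0]], [[0.35, 0, -0.64], [0, 0, 0]], [[0.41, 0, -0.75], [0, 0, 0]], [[0.46, 0, -0.845], [0, 0, 0]]]'

```text
clock: 49.1
ee_pos: [0.5183, 0.0363, 0.4016]
orientation: [[0.792, 0.011, 0.611], [-0.611, 0.004, 0.792], [0.006, -1.0, 0.01]]
force: [0.1, 0.5, -2.4]
opening: 0.0081
```

Request:
carry_out --moves '[[[0.05, 0, -0.1], [0, 0, 0]], [[0.11, 0, -0.2], [0, 0, 0]], [[0.17, 0, -0.31], [0, 0, 0]], [[0.23, 0, -0.42], [0, 0, 0]], [[0.29, 0, -0.53], [0, 0, 0]], [[0.35, 0, -0.64], [0, 0, 0]], [[0.41, 0, -0.75], [0, 0, 0]], [[0.46, 0, -0.845], [0, 0, 0]]]'

```text
clock: 49.77
ee_pos: [0.4871, -0.1554, 0.402]
orientation: [[0.791, 0.012, 0.611], [-0.611, 0.004, 0.791], [0.007, -1.0, 0.01]]
force: [1.0, 0.7, -1.9]
opening: 0.0079
```

```bash
python3 st.py .468 -.268 .25 -37.5
```

```text
clock 49.7667 ee [ 0.4871 -0.1554  0.402 ] F [ 0.9586  0.6534 -1.89  ] T [ 0.0039  0.0887 -0.0526] open 0.007937923339220181 yaw -37.6773410592827 ydown [ 0.0122  0.0038 -0.9999]
j [  6.9   4.5   4.3  98.8  -0.7  76.  -26.3]
shift frac [ 0.263   0.7565 -0.5121]
turn frac [-0.0066 -0.0019  0.0047]
```

Request:
carry_out --moves '[[[0.05, 0, -0.1], [0, 0, 0]], [[0.11, 0, -0.21], [-0.006, 0, 0.004]], [[0.17, 0.08, -0.33], [-0.006, 0, 0.004]], [[0.22, 0.18, -0.43], [-0.006, 0, 0.004]], [[0.263, 0.3, -0.512], [-0.006, 0, 0.004]], [[0.263, 0.42, -0.512], [-0.006, 0, 0.004]], [[0.263, 0.54, -0.512], [-0.006, 0, 0.004]], [[0.263, 0.66, -0.512], [-0.006, 0, 0.004]], [[0.263, 0.78, -0.512], [-0.006, 0, 0.004]], [[0.263, 0.88, -0.512], [-0.006, 0, 0.004]], [[0.263, 0.95, -0.512], [-0.006, 0, 0.004]], [[0.263, 0.95, -0.512], [-0.006, 0, 0.004]]]'

```text
clock: 50.77
ee_pos: [0.467, -0.2668, 0.2096]
orientation: [[0.792, -0.002, 0.611], [-0.611, 0.002, 0.792], [-0.003, -1.0, 0.0]]
force: [-0.7, 0.0, -3.1]
opening: 0.008
```

```bash
python3 st.py .468 -.268 .114 -37.5
```

```text
clock 50.7667 ee [ 0.467  -0.2668  0.2096] F [-0.705   0.0002 -3.1464] T [0.1016 0.0917 0.0279] open 0.008032051288597908 yaw -37.6527907863414 ydown [-0.0023  0.0022 -1.    ]
j [ 15.7  16.5   9.  110.3  -3.3  53.6 -11.4]
shift frac [ 0.0091  0.4778 -0.0017]
turn frac [-0.0002 -0.0017 -0.002 ]
```

Request:
carry_out --moves '[[[0, 0.08, 0], [0, 0, 0]], [[0, 0.17, 0], [0, 0, 0]], [[0, 0.26, 0], [0, 0, 0]], [[0, 0.34, 0], [0, 0, 0]], [[0, 0.4, 0], [0, 0, 0]], [[0, 0.44, 0], [0, 0, 0]], [[0, 0.46, 0], [0, 0, 0]], [[0, 0.475, 0], [0, 0, 0]], [[0, 0.475, 0], [0, 0, 0]], [[0, 0.475, 0], [0, 0, 0]]]'

```text
clock: 51.6
ee_pos: [0.4672, -0.2668, 0.1153]
orientation: [[0.792, -0.001, 0.611], [-0.611, 0.002, 0.792], [-0.002, -1.0, 0.001]]
force: [1.5, -0.1, -2.8]
opening: 0.0082
```

Request:
carry_out --moves '[[[0, 0.005, 0], [0, 0, 0]], [[0, 0.009, 0], [0, 0, 0]], [[0, 0.009, 0], [0, 0, 0]], [[0, 0.009, 0], [0, 0, 0]]]'

```text
clock: 51.93
ee_pos: [0.4676, -0.267, 0.114]
orientation: [[0.792, -0.0, 0.611], [-0.611, 0.001, 0.792], [-0.001, -1.0, 0.001]]
force: [-1.0, 1.0, 1.5]
opening: 0.0079
```

Contact. Release and rise.

Request:
carry_out --moves '[[[0, 0, 0], [0, 0, 0]], [[0, 0, 0], [0, 0, 0]], [[0, 0, 0], [0, 0, 0]], [[0, 0, 0], [0, 0, 0]], [[0, 0, 0], [0, 0, 0]], [[0, -0.08, 0], [0, 0, 0]], [[0, -0.2, 0], [0, 0, 0]], [[0, -0.35, 0], [0, 0, 0]], [[0, -0.55, 0], [0, 0, 0]], [[0, -0.75, 0], [0, 0, 0]], [[0, -0.95, 0], [0, 0, 0]], [[0, -1, 0], [0, 0, 0]]]' --fingers 0.5

```text
clock: 52.93
ee_pos: [0.4699, -0.2686, 0.3207]
orientation: [[0.791, 0.009, 0.611], [-0.611, -0.002, 0.791], [0.008, -1.0, 0.004]]
force: [0.6, -1.8, 0.5]
opening: 0.0438
```

Request:
carry_out --moves '[[[0, -0.15, 0], [0, 0, 0]], [[0, -0.3, 0], [0, 0, 0]], [[0, -0.4, 0], [0, 0, 0]], [[0, -0.4, 0], [0, 0, 0]], [[0, -0.4, 0], [0, 0, 0]]]'

```text
clock: 53.35
ee_pos: [0.4695, -0.2687, 0.4013]
orientation: [[0.791, 0.011, 0.611], [-0.611, -0.003, 0.791], [0.01, -1.0, 0.004]]
force: [0.3, -0.2, -0.7]
opening: 0.0436
```

```bash
python3 look.py 23 scene,side,wrist pot1_mid,pot4_mid,stone_mid,lever_ball
```

```text
53.35 [ 0.469 -0.269  0.401] [ 0.289 -0.237 -0.681]
scene pot4_mid [202.5, 206.3] 0.92 z0 [ 0.43  -0.402] z.03 [ 0.465 -0.38 ] z.16 [ 0.617 -0.285]
scene pot4_mid [412.6, 230.1] 0.65 z0 [0.279 0.339] z.03 [0.318 0.338] z.16 [0.49  0.337]
scene stone_mid [123.4, 196.7] 0.98 z0 [ 0.488 -0.706] z.03 [ 0.521 -0.675] z.16 [ 0.666 -0.54 ]
scene stone_mid [358.9, 208.3] 0.87 z0 [0.223 0.138] z.03 [0.265 0.144] z.16 [0.444 0.168]
scene stone_mid [348.4, 233.9] 0.58 z0 [0.383 0.138] z.03 [0.419 0.143] z.16 [0.577 0.168]
scene lever_ball [302.5, 181.0] 0.76 z0 [ 0.127 -0.113] z.03 [ 0.171 -0.1  ] z.16 [ 0.363 -0.043]
side pot4_mid [255.3, 354.6] 0.88 z0 [0.33  0.316] z.03 [0.318 0.329] z.16 [0.27  0.383]
side pot4_mid [333.3, 207.6] 0.69 z0 [ 0.48  -0.398] z.03 [ 0.465 -0.364] z.16 [ 0.397 -0.216]
side stone_mid [333.2, 154.7] 0.89 z0 [ 0.69  -0.766] z.03 [ 0.668 -0.721] z.16 [ 0.573 -0.526]
side stone_mid [246.8, 277.2] 0.84 z0 [0.531 0.109] z.03 [0.514 0.128] z.16 [0.44  0.209]
side stone_mid [297.7, 312.9] 0.84 z0 [0.311 0.126] z.03 [0.3   0.145] z.16 [0.254 0.224]
side lever_ball [274.3, 207.9] 0.55 z0 [ 0.677 -0.248] z.03 [ 0.656 -0.218] z.16 [ 0.563 -0.09 ]
wrist pot4_mid [313.3, 217.7] 0.98 z0 [ 0.466 -0.378] z.03 [ 0.469 -0.369] z.16 [ 0.479 -0.33 ]
wrist stone_mid [22.0, 23.1] 0.71 z0 [0.281 0.199] z.03 [0.293 0.176] z.16 [0.348 0.078]
```

View pics/scene23.png

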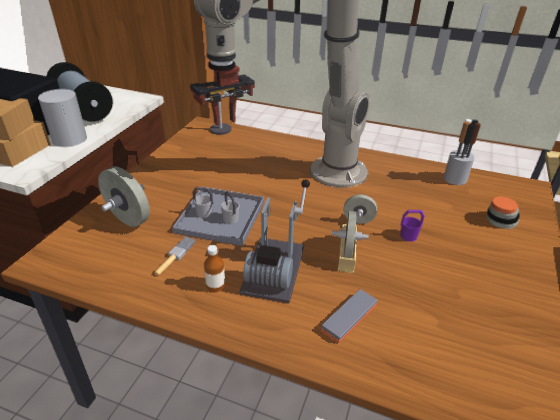

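View pics/side23.png

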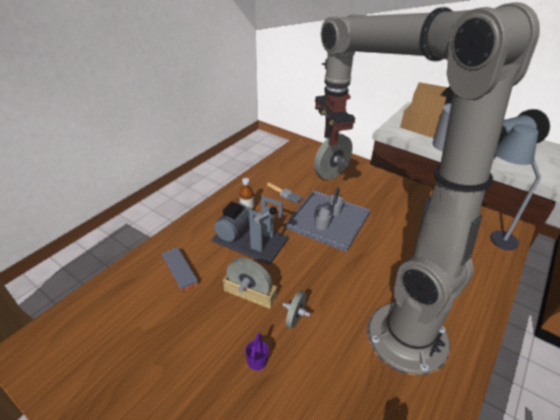

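View pics/wrist23.png

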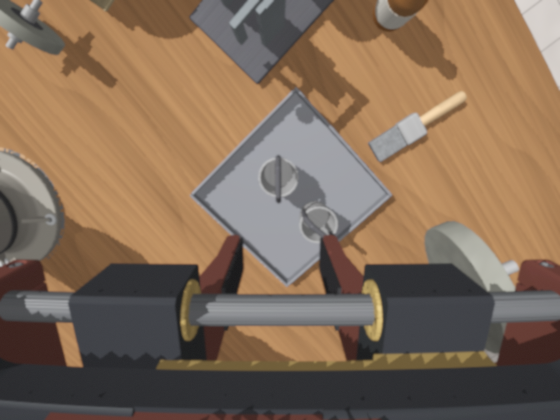

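```bash
python3 -c "
from plant import *
print(observe()['clock']);print(close_job())"
```

```text
54.1
the job is handed in; nothing more can be done
None
```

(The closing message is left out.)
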